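# Fit the filter cartridges to the vacuum manifold

### The job

Pull the black vent cap of the manifold up to open it. Then couple every filter cartridge whose stem is the right size for the couplers, each upright in a coupler of its own: pull the coupler's sleeve fully back, press the cartridge down until it is fully home and the sleeve has sprung forward and locked it. When all are locked in, press the vent cap fully home again; leave the cartridges with a wrong stem, thicker or thinner, in their stands, and do not disturb the bottle, tub and dish.

Things in the scene. Friction and masses are not known exactly. Their poses are not given: they have to be found in the camera images.
- manifold: White manifold block, fixed, 85 x 370 x 50 mm; origin at the centre of its underside, z up, y along its row of three equal upright couplers (90 mm apart) and, at the +y end, the vent cap. With a sleeve forward, two jaws bar the bore 14 mm below the mouth: nothing can enter. Couplers take 24 mm stems only.
- vent_cap_grip (a point): Black push-pull vent cap at one end of the manifold's row: a round knob 28 mm wide and 24 mm tall under a rim 36 mm wide, 8 mm thick, on a vertical axis. This point is on its axis, 10 mm below its top and 22 mm above its lower edge, and moves with the cap. Shut, its top is 88 mm above the trolley top.
- vent_cap (a joint): How far the vent cap is pulled up, m: 0 pressed fully home (shut), 0.016 pulled up to its stop (open). Sliding it either way takes about 4 N; it stays where it is left.
- mouth_1 (a point): Centre of coupler 1's round mouth, facing straight up 106 mm above the trolley top. Brass tube 34 mm outside, bore 26.5 mm. After a full sleeve pull a sprung follower rises in the bore to 11 mm below the mouth and keeps the sleeve back. Press a stem down on it (8 to 20 N) until the cartridge body meets the mouth: the sleeve springs up by itself and locks it.
- sleeve_1_grip (a point): Plain steel sleeve around coupler 1: a ring 48 mm in outside diameter, 28 mm tall, about the vertical axis. This point is its centre (half-way up) and moves with it; with the sleeve forward it is 16 mm below the mouth and 40 mm above the manifold block.
- sleeve_1 (a joint): How far sleeve 1 is pulled back (down), m: 0 forward (up), 0.012 fully back on its stop. Spring: 5.4 N at 0, 9 N at 0.012. Let go after a full pull with the bore empty, it stays at about 0.0085; with a cartridge locked in, or after a pull that was too short, it returns to 0.
- mouth_2 (a point): Centre of coupler 2's round mouth, facing straight up 106 mm above the trolley top. Brass tube 34 mm outside, bore 26.5 mm. After a full sleeve pull a sprung follower rises in the bore to 11 mm below the mouth and keeps the sleeve back. Press a stem down on it (8 to 20 N) until the cartridge body meets the mouth: the sleeve springs up by itself and locks it.
- sleeve_2_grip (a point): Plain steel sleeve around coupler 2: a ring 48 mm in outside diameter, 28 mm tall, about the vertical axis. This point is its centre (half-way up) and moves with it; with the sleeve forward it is 16 mm below the mouth and 40 mm above the manifold block.
- sleeve_2 (a joint): How far sleeve 2 is pulled back (down), m: 0 forward (up), 0.012 fully back on its stop. Spring: 5.4 N at 0, 9 N at 0.012. Let go after a full pull with the bore empty, it stays at about 0.0085; with a cartridge locked in, or after a pull that was too short, it returns to 0.
- mouth_3 (a point): Centre of coupler 3's round mouth, facing straight up 106 mm above the trolley top. Brass tube 34 mm outside, bore 26.5 mm. After a full sleeve pull a sprung follower rises in the bore to 11 mm below the mouth and keeps the sleeve back. Press a stem down on it (8 to 20 N) until the cartridge body meets the mouth: the sleeve springs up by itself and locks it.
- sleeve_3_grip (a point): Plain steel sleeve around coupler 3: a ring 48 mm in outside diameter, 28 mm tall, about the vertical axis. This point is its centre (half-way up) and moves with it; with the sleeve forward it is 16 mm below the mouth and 40 mm above the manifold block.
- sleeve_3 (a joint): How far sleeve 3 is pulled back (down), m: 0 forward (up), 0.012 fully back on its stop. Spring: 5.4 N at 0, 9 N at 0.012. Let go after a full pull with the bore empty, it stays at about 0.0085; with a cartridge locked in, or after a pull that was too short, it returns to 0.
- cart_1_center (a point): Filter cartridge that fits (may be absent), standing loose and upright, stem down, in its stand (stem's end 8 mm above the trolley). 90 mm tall: grooved steel stem 24 mm wide, 40 mm long, tapered nose; above it a white body 36 mm wide, 50 mm long. 0.16 kg. This point: on its axis, half-way up (5 mm above the body's underside), z up along it. Locked, it is 5 to 7 mm above the mouth.
- cart_2_center (a point): Filter cartridge that fits (may be absent), standing loose and upright, stem down, in its stand (stem's end 8 mm above the trolley). 90 mm tall: grooved steel stem 24 mm wide, 40 mm long, tapered nose; above it a white body 36 mm wide, 50 mm long. 0.16 kg. This point: on its axis, half-way up (5 mm above the body's underside), z up along it. Locked, it is 5 to 7 mm above the mouth.
- cart_3_center (a point): Filter cartridge that fits (may be absent), standing loose and upright, stem down, in its stand (stem's end 8 mm above the trolley). 90 mm tall: grooved steel stem 24 mm wide, 40 mm long, tapered nose; above it a white body 36 mm wide, 50 mm long. 0.16 kg. This point: on its axis, half-way up (5 mm above the body's underside), z up along it. Locked, it is 5 to 7 mm above the mouth.
- thick_center (a point): Look-alike cartridge with too thick a stem (34 mm; body 46 mm in diameter), otherwise the same shape and lengths, standing in its own stand among the others. This point is on its axis, half-way up (45 mm).
- thin_center (a point): Look-alike cartridge with too thin a stem (16 mm; body 28 mm in diameter), otherwise the same shape and lengths, standing in its own stand among the others. This point is on its axis, half-way up (45 mm).
- thick_stand: Stand of the thick-stemmed cartridge. All cartridges have such a loose steel stand of their own: a disc 68 mm wide, 8 mm thick, with a ring 18 mm tall on it, 2 mm wider than the stem all round (26 mm tall in all). 0.45 kg. Origin at the centre of its underside. Empty ones also stand about.
- thin_stand: Stand of the thin-stemmed cartridge. All cartridges have such a loose steel stand of their own: a disc 68 mm wide, 8 mm thick, with a ring 18 mm tall on it, 2 mm wider than the stem all round (26 mm tall in all). 0.45 kg. Origin at the centre of its underside. Empty ones also stand about.
- spirit_bottle: Bystander: amber glass bottle, 48 mm in diameter, 130 mm tall. Origin at the centre of its underside.
- wipes_tub: Bystander: white and green tub of wipes, 90 mm in diameter, 170 mm tall. Origin at the centre of its underside.
- dish: Bystander: white enamel dish, 140 mm across the rim, 40 mm tall. Origin at the centre of its underside.
Things that resemble listed ones, but are neither listed nor needed, are in the scene too. Leave any yellow look-alike of the part that bears cart_2_center alone. What is shaped like the thick_stand but blue is not meant.

How it is judged (in metres and radians):
On the way, in this order (a step that is already met when the one before it is completed fails the run):
1. the vent cap is pulled up at least 11 mm (value of joint vent_cap above 0.011 m), for 0.2 s.
2. every right-size cartridge present is locked in a coupler, its sleeve forward, while the vent is open (((horizontal distance between cart_1_center and mouth_1 below 0.004 m and z of cart_1_center in the frame of mouth_1 between 0.002 and 0.0085 m and angle between cart_1_center's own z axis and vertical below 0.1 rad and value of joint sleeve_1 below 0.0025 m) or (horizontal distance between cart_1_center and mouth_2 below 0.004 m and z of cart_1_center in the frame of mouth_2 between 0.002 and 0.0085 m and angle between cart_1_center's own z axis and vertical below 0.1 rad and value of joint sleeve_2 below 0.0025 m) or (horizontal distance between cart_1_center and mouth_3 below 0.004 m and z of cart_1_center in the frame of mouth_3 between 0.002 and 0.0085 m and angle between cart_1_center's own z axis and vertical below 0.1 rad and value of joint sleeve_3 below 0.0025 m)) and ((horizontal distance between cart_2_center and mouth_1 below 0.004 m and z of cart_2_center in the frame of mouth_1 between 0.002 and 0.0085 m and angle between cart_2_center's own z axis and vertical below 0.1 rad and value of joint sleeve_1 below 0.0025 m) or (horizontal distance between cart_2_center and mouth_2 below 0.004 m and z of cart_2_center in the frame of mouth_2 between 0.002 and 0.0085 m and angle between cart_2_center's own z axis and vertical below 0.1 rad and value of joint sleeve_2 below 0.0025 m) or (horizontal distance between cart_2_center and mouth_3 below 0.004 m and z of cart_2_center in the frame of mouth_3 between 0.002 and 0.0085 m and angle between cart_2_center's own z axis and vertical below 0.1 rad and value of joint sleeve_3 below 0.0025 m)) and ((horizontal distance between cart_3_center and mouth_1 below 0.004 m and z of cart_3_center in the frame of mouth_1 between 0.002 and 0.0085 m and angle between cart_3_center's own z axis and vertical below 0.1 rad and value of joint sleeve_1 below 0.0025 m) or (horizontal distance between cart_3_center and mouth_2 below 0.004 m and z of cart_3_center in the frame of mouth_2 between 0.002 and 0.0085 m and angle between cart_3_center's own z axis and vertical below 0.1 rad and value of joint sleeve_2 below 0.0025 m) or (horizontal distance between cart_3_center and mouth_3 below 0.004 m and z of cart_3_center in the frame of mouth_3 between 0.002 and 0.0085 m and angle between cart_3_center's own z axis and vertical below 0.1 rad and value of joint sleeve_3 below 0.0025 m)) and value of joint vent_cap above 0.008 m), for 0.2 s.
3. the vent cap is pressed home (value of joint vent_cap below 0.003 m), for 0.2 s.
At the end, for the whole second after the job is handed in: Each right-size cartridge present stands in a coupler: within 0.1 rad of upright, 4 mm of its axis and 3.5 mm of fully down, sleeve forward (under 2.5 mm). Vent cap home (under 3 mm). Both wrong-size cartridges upright in their own stands (within 8 mm) (((horizontal distance between cart_1_center and mouth_1 below 0.004 m and z of cart_1_center in the frame of mouth_1 between 0.002 and 0.0085 m and angle between cart_1_center's own z axis and vertical below 0.1 rad and value of joint sleeve_1 below 0.0025 m) or (horizontal distance between cart_1_center and mouth_2 below 0.004 m and z of cart_1_center in the frame of mouth_2 between 0.002 and 0.0085 m and angle between cart_1_center's own z axis and vertical below 0.1 rad and value of joint sleeve_2 below 0.0025 m) or (horizontal distance between cart_1_center and mouth_3 below 0.004 m and z of cart_1_center in the frame of mouth_3 between 0.002 and 0.0085 m and angle between cart_1_center's own z axis and vertical below 0.1 rad and value of joint sleeve_3 below 0.0025 m)) and ((horizontal distance between cart_2_center and mouth_1 below 0.004 m and z of cart_2_center in the frame of mouth_1 between 0.002 and 0.0085 m and angle between cart_2_center's own z axis and vertical below 0.1 rad and value of joint sleeve_1 below 0.0025 m) or (horizontal distance between cart_2_center and mouth_2 below 0.004 m and z of cart_2_center in the frame of mouth_2 between 0.002 and 0.0085 m and angle between cart_2_center's own z axis and vertical below 0.1 rad and value of joint sleeve_2 below 0.0025 m) or (horizontal distance between cart_2_center and mouth_3 below 0.004 m and z of cart_2_center in the frame of mouth_3 between 0.002 and 0.0085 m and angle between cart_2_center's own z axis and vertical below 0.1 rad and value of joint sleeve_3 below 0.0025 m)) and ((horizontal distance between cart_3_center and mouth_1 below 0.004 m and z of cart_3_center in the frame of mouth_1 between 0.002 and 0.0085 m and angle between cart_3_center's own z axis and vertical below 0.1 rad and value of joint sleeve_1 below 0.0025 m) or (horizontal distance between cart_3_center and mouth_2 below 0.004 m and z of cart_3_center in the frame of mouth_2 between 0.002 and 0.0085 m and angle between cart_3_center's own z axis and vertical below 0.1 rad and value of joint sleeve_2 below 0.0025 m) or (horizontal distance between cart_3_center and mouth_3 below 0.004 m and z of cart_3_center in the frame of mouth_3 between 0.002 and 0.0085 m and angle between cart_3_center's own z axis and vertical below 0.1 rad and value of joint sleeve_3 below 0.0025 m)) and value of joint vent_cap below 0.003 m and angle between each of thick_center, thin_center's own z axis and vertical below 0.2 rad and horizontal distance between thick_center and thick_stand below 0.008 m and horizontal distance between thin_center and thin_stand below 0.008 m); the robot touches nothing.
It fails at once if a bystander is moved more than 4 cm or tipped (distance of any of spirit_bottle, wipes_tub, dish from where it was at the start of the episode above 0.04 m or angle between any of spirit_bottle, wipes_tub, dish's own z axis and vertical above 0.4 rad).
It fails at once if a wrong-size cartridge is lifted out of its stand (height (world z) of any of thick_center, thin_center above 0.085 m).
Of cart_1, cart_2, cart_3 only 2 to 3 are there at a start; the rules pass over those that are not, and their reading is None.
At some moment in a run one of stand_1, stand_2, stand_3 may be knocked a few centimetres aside while the robot is not near it.
It also fails if it takes over 210 s, if anything falls off the work surface, if the arm or the gripper's body presses on something with over 40 N, if the wrist force passes 120 N, or if a joint passes its speed limit or range.

### The arm

A 6-joint arm with a two-finger parallel gripper is mounted at the origin on the work surface. World frame = base frame: x ahead of the robot, y to its left, z up, the work surface at z = 0. Lengths are in m, angles in degrees, forces in N, time in s.
With the tool pointing down it reaches from about 0.3 to 0.75 m from the base axis. Payload 8.5 kg.
Tool frame: the origin (TCP) lies midway between the tips of the shut fingers; the grasp point (between the pads) lies 19 mm behind it; z points along the fingers, y is the direction in which the jaws open and shut (so a half turn about z gives the same grasp; the last joint's range is limited). The gripper opens to 85 mm and grips with 20 to 120 N. Pads are 22 mm wide; open, the fingers measure 114 mm over their backs; the gripper's body (76 mm by 85 mm) begins 54 mm behind the grasp point. The pads swing forward as they close: fully open they stand 13 mm farther back than shut.
Start: joints at [-77.023, 21.807, 74.336, -0, 83.858, -12.336], TCP at [0.235, -0.497, 0.231] pointing down, gripper open.
Joint ranges: [-178.18, 178.18], [-50.72, 133.34], [12.68, 142.11], [-81.47, 261.47], [9.98, 163.14], [-165.26, 165.26]. Speed limits (degrees/s): [136.94, 136.94, 180, 180, 180, 180].

### API

Orientations are given as a 3x3 rotation matrix whose columns are the frame's x, y, z axes.
In Python, from rig import status, eyes, env gives the robot as it stands. The module is installed in compiled form; this text tells all that it offers.
- The arm moves only by the tool play_rows, never from a script. Its argument "targets" is text: rows parted by semicolons, each of 5 numbers parted by spaces: the shift along the tool's x, y, z in m, then the turn about the tool's z in rad, then the closure, from 0 (fully open) to 1 (shut). A call has 1 to 5 rows; each row is the pose to reach, as a shift and turn from the pose commanded when the call began, along the tool's axes at that moment; what a row does not reach only later rows make up. A row lasts 1/10 s, in which the tool goes at most 50 mm and 8.59 degrees, less where a joint would pass 70% of its speed; a pose out of reach is approached as far as the arm can. A call with a gripper value outside its range is refused whole. The fingers move at their own pace and stop on an object; "force" is the grip in N (left out, the last holds). Time passes only in rows, so rows that repeat a pose let the fingers close. It gives the time, the measured TCP pose, the force and the opening at its end, in the units of the state.
- status.observe(): the state, without advancing time (a new reading comes with each control period).
- eyes.get_image(name): name is "scene" or "top"; returns a dict with "pixels" (420x560x3 uint8, red, green, blue), "range_z" (420x560 float32, m along the optical axis (not along the pixel's ray), 0 where there is no reading), "mtx" (3x3 intrinsics, pixels), "world_to_cam" (4x4, takes a point from world to camera coordinates). Camera axes: x right, y up, looking along -z (the intrinsics and any distortion apply to the point x, -y, -z); pixel columns grow to the right and rows downward; lengths in m; the calibration is good to about 2 mm. A picture is of the moment at which its call begins.
- env.close_job(): hands the job in, once; it reports no verdict.
The state is a dict: "time_s": time; "q": joint angles; "qvel": joint speeds; "joint_efforts": joint torques, N m; "position": TCP position; "tool_rot": TCP orientation; "ft_force": force on the tool from outside, world axes, zero at the start; "wrist_torque": the same for the moment, N m; "grip_width": finger opening in m.
Only numpy, scipy, OpenCV 4.12 (cv2) and the standard library are available. Lean on these libraries where they do the work, as an engineer would, in place of code of your own. Each camera call takes 0.05 s, during which the arm holds its last target.

## Working session

There is one attempt and no reset: what is moved stays moved. The work goes in short steps, Python scripts to look and compute and a tool call to move; the robot and the scene stay as the last step left them, time stands still between calls to the robot, and variables do not carry over. Pictures are saved under pics/ and viewed, and the job is handed in when it is done.

Besides the shell and the picture viewer there is one more tool, called in YAML: its name, and indented under it one key for each argument. play_rows: Moves the arm, as the interface text tells. Its arguments: {"type":"object","properties":{"targets":{"type":"string"},"force":{"type":"number"}},"required":["targets"]}

```bash
mkdir -p pics; python3 - <<'E'
from rig import status, eyes
import cv2,numpy as np
print(status.observe())
for n in ("scene","top"):
    im=eyes.get_image(n); np.savez(f"{n}0.npz",**im)
    cv2.imwrite(f"pics/{n}0.png",cv2.cvtColor(im["pixels"],cv2.COLOR_RGB2BGR))
    print(n,im["mtx"],np.linalg.inv(im["world_to_cam"]).round(3))
    print((im["range_z"]>0).mean())
E
```

```text
{'time_s': 0.0, 'q': array([-7.70226753e+01,  2.18424328e+01,  7.43835956e+01, -2.91262628e-04,
        8.38557267e+01, -1.23356800e+01]), 'qvel': array([ 0.022513  , -0.01254368, -0.03892462, -0.0280247 ,  0.10684635,
       -0.03107103]), 'joint_efforts': array([ 1.06987170e-04, -4.48462272e+01, -2.31281716e+01, -1.62318720e-04,
        4.85858196e-03,  2.09554963e-05]), 'position': array([ 0.23509468, -0.49692171,  0.23070506]), 'tool_rot': array([[ 9.03985341e-01,  4.27563326e-01, -3.25356336e-04],
       [ 4.27563344e-01, -9.03984323e-01,  1.38931507e-03],
       [ 2.99903144e-04, -1.39503090e-03, -9.99998982e-01]]), 'ft_force': array([-0.66625101, -0.69583936, -0.75051957]), 'wrist_torque': array([-0.02735359,  0.03758298,  0.02566783]), 'grip_width': 0.08575750167334349}
scene [[531.71872153   0.         276.31451403]
 [  0.         531.71872153 213.02490745]
 [  0.           0.           1.        ]] [[ 0.751 -0.377  0.541  1.212]
 [ 0.66   0.441 -0.608 -0.818]
 [-0.009  0.814  0.58   0.895]
 [ 0.     0.     0.     1.   ]]
0.9961054421768708
top [[537.28368158   0.         283.56525924]
 [  0.         537.28368158 214.98162509]
 [  0.           0.           1.        ]] [[-0.024  0.988 -0.155  0.269]
 [-0.999 -0.027 -0.018 -0.006]
 [-0.022  0.154  0.988  1.406]
 [ 0.     0.     0.     1.   ]]
0.9961139455782313
```

View pics/scene0.png

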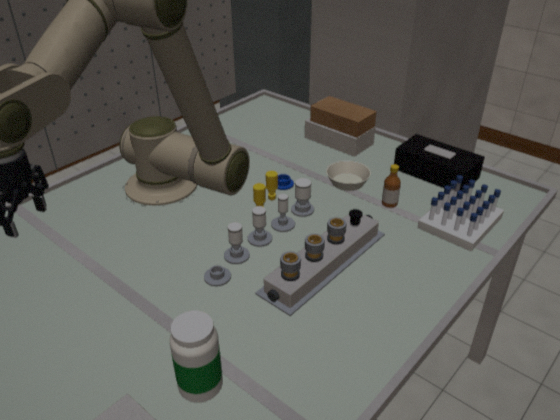

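View pics/top0.png

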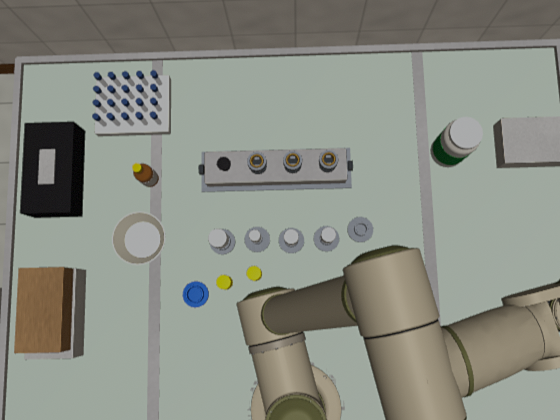

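```bash
cat > h.py <<'E'
import numpy as np,cv2
def P(im,u,v,d=None,z=None):
    """pixel -> world via depth or plane z"""
    K=im["mtx"];M=np.linalg.inv(im["world_to_cam"])
    r=np.array([(u-K[0,2])/K[0,0],-(v-K[1,2])/K[1,1],-1.0])
    R=M[:3,:3]@r;c=M[:3,3]
    if z is not None: return c+R*((z-c[2])/R[2])
    return c+R*d
def cloud(im):
    K=im["mtx"];M=np.linalg.inv(im["world_to_cam"])
    v,u=np.mgrid[0:420,0:560]
    d=im["range_z"]
    p=np.stack([(u-K[0,2])/K[0,0]*d,-(v-K[1,2])/K[1,1]*d,-d],-1)
    w=p@M[:3,:3].T+M[:3,3]; w[d==0]=np.nan
    return w
E
python3 - <<'E'
from h import *
for n,(a,b,c,d) in dict(scene=(190,150,400,310),top=(170,130,380,310)).items():
    im=dict(np.load(f"{n}0.npz"))
    k=800/(c-a); k=min(k,600/(d-b))
    cr=cv2.resize(im["pixels"][b:d,a:c],None,fx=k,fy=k,interpolation=cv2.INTER_CUBIC)
    cv2.imwrite(f"pics/{n}0c.png",cv2.cvtColor(cr,cv2.COLOR_RGB2BGR)); print(k)
    w=cloud(im)
    if n=="top":
        for u,v in [(220,237),(255,236),(291,236),(328,235),(360,229),(224,163),(257,160),(292,160),(328,158),(240,165),(300,260),(195,293),(224,282),(254,272),(145,240),(137,169),(465,130)]:
            print(u,v,w[v,u].round(4))
E
```

```text
3.75
3.3333333333333335
220 237 [0.4238 0.1759 0.0977]
255 236 [0.4241 0.0899 0.0969]
291 236 [0.4218 0.0015 0.0964]
328 235 [ 0.4218 -0.0891  0.0965]
360 229 [ 0.4452 -0.1783  0.0119]
224 163 [0.6126 0.1659 0.0889]
257 160 [0.6185 0.0825 0.0868]
292 160 [ 0.6163 -0.006   0.0852]
328 158 [ 0.6171 -0.0966  0.0915]
240 165 [0.616  0.1293 0.051 ]
300 260 [ 0.3691 -0.0197  0.0023]
195 293 [0.2905 0.2534 0.0112]
224 282 [0.314  0.1674 0.0931]
254 272 [0.3363 0.0939 0.0941]
145 240 [0.4324 0.3877 0.0028]
137 169 [0.5934 0.3747 0.1294]
465 130 [ 0.6543 -0.4171  0.1715]
```

```bash
ls pics
```

```text
scene0.png
scene0c.png
top0.png
top0c.png
```

View pics/scene0c.png

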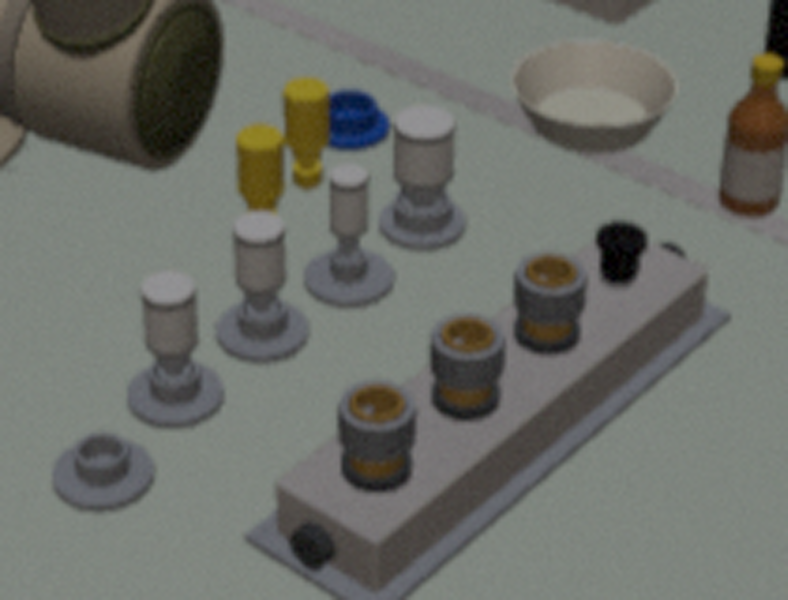

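View pics/top0c.png

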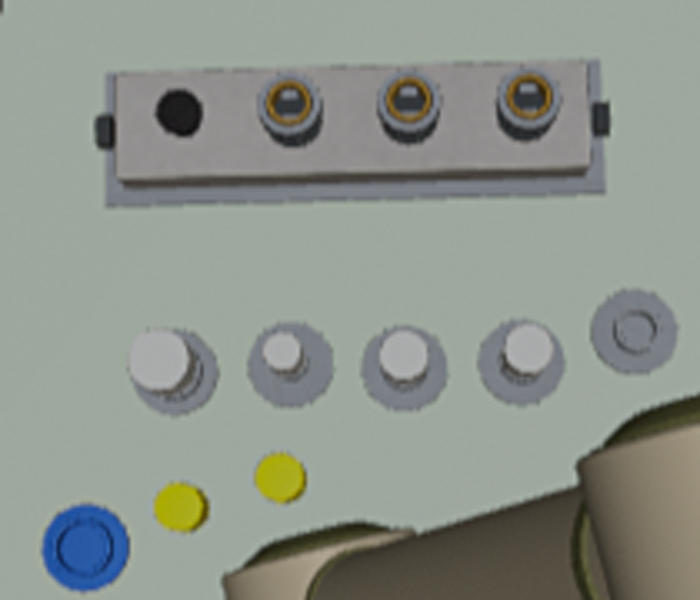

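```bash
cat >> h.py <<'E'
def top_circle(im,xy,z,r,tol=0.006):
    w=cloud(im); 
    m=(np.hypot(w[...,0]-xy[0],w[...,1]-xy[1])<r+0.02)&(abs(w[...,2]-z)<tol)
    m=m.astype(np.uint8)
    n,l,s,c=cv2.connectedComponentsWithStats(m)
    if n<2: return None
    k=1+np.argmax(s[1:,4]); mm=(l==k).astype(np.uint8)
    cs,_=cv2.findContours(mm,cv2.RETR_EXTERNAL,cv2.CHAIN_APPROX_NONE)
    c=max(cs,key=len)[:,0].astype(float)
    p=np.array([P(im,u,v,z=z)[:2] for u,v in c])
    A=np.c_[2*p,np.ones(len(p))]; s_=np.linalg.lstsq(A,(p**2).sum(1),rcond=None)[0]
    rad=np.sqrt(s_[2]+s_[0]**2+s_[1]**2)
    med=np.nanmedian(w[mm>0],0)
    return s_[:2].round(4),round(rad*2,4),med.round(4),int(s[k,4])
E
cat > m.py <<'E'
from h import *
I={n:dict(np.load(f"{n}0.npz")) for n in("scene","top")}
for nm,xy,z,r in [("thick",(.4238,.1759),.098,.023),("thin",(.4241,.09),.098,.014),("A",(.4218,.0015),.098,.018),("B",(.4218,-.089),.098,.018),
  ("cap",(.6126,.1659),.088,.018),("m1",(.6185,.0825),.105,.024),("m2",(.6163,-.006),.105,.024),("m3",(.6171,-.0966),.105,.024)]:
    for n in I: print(nm,n,top_circle(I[n],xy,z,r))
E
python3 m.py
```

```text
thick scene (array([0.4293, 0.175 ]), np.float64(0.0419), array([0.4266, 0.1792, 0.0948]), 105)
thick top (array([0.4241, 0.1832]), np.float64(0.0446), array([0.424 , 0.1831, 0.098 ]), 275)
thin scene (array([0.4327, 0.0842]), np.float64(0.0271), array([0.4299, 0.0875, 0.0948]), 53)
thin top (array([0.4281, 0.092 ]), np.float64(0.0261), array([0.4286, 0.092 , 0.098 ]), 102)
A scene (array([ 0.4276, -0.0042]), np.float64(0.033), array([ 0.4244, -0.0017,  0.0945]), 89)
A top (array([0.4221, 0.0024]), np.float64(0.034), array([0.4219, 0.0018, 0.0983]), 167)
B scene (array([ 0.4285, -0.096 ]), np.float64(0.033), array([ 0.4259, -0.0943,  0.095 ]), 96)
B top (array([ 0.4247, -0.0892]), np.float64(0.0345), array([ 0.4242, -0.0892,  0.0982]), 170)
cap scene (array([0.6166, 0.1603]), np.float64(0.0343), array([0.615 , 0.1646, 0.0848]), 91)
cap top (array([0.614, 0.168]), np.float64(0.0337), array([0.6142, 0.1683, 0.0888]), 154)
m1 scene (array([0.6177, 0.0748]), np.float64(0.0435), array([0.617 , 0.0783, 0.101 ]), 114)
m1 top (array([0.6131, 0.0834]), np.float64(0.0457), array([0.6131, 0.0838, 0.1039]), 193)
m2 scene (array([ 0.6172, -0.0142]), np.float64(0.044), array([ 0.615 , -0.012 ,  0.1016]), 139)
m2 top (array([ 0.6129, -0.0062]), np.float64(0.0458), array([ 0.6125, -0.0056,  0.1045]), 197)
m3 scene (array([ 0.6161, -0.1035]), np.float64(0.0438), array([ 0.6139, -0.1015,  0.1013]), 154)
m3 top (array([ 0.6128, -0.0962]), np.float64(0.0457), array([ 0.6137, -0.0962,  0.1046]), 200)
```

```bash
cat > m2.py <<'E'
from h import *
I={n:dict(np.load(f"{n}0.npz")) for n in("scene","top")}
for n in I:
    w=cloud(I[n]); 
    t=w[(abs(w[...,0]-.5)<.05)&(abs(w[...,1]-0)<.15)&(abs(w[...,2])<.01)]
    print(n,"table z",np.median(t[:,2]))
# scene: centre of top faces through bright mask
im=I["scene"]; w=cloud(im); g=cv2.cvtColor(im["pixels"],cv2.COLOR_RGB2GRAY)
for nm,xy in [("A",(.4218,.0015)),("B",(.4247,-.089)),("thick",(.424,.183))]:
    near=(np.hypot(w[...,0]-xy[0],w[...,1]-xy[1])<.03)&(w[...,2]>.06)
    m=near&(g>np.percentile(g[near],100)*0.88)&(w[...,2]>.088)
    v,u=np.nonzero(m)
    cs,_=cv2.findContours(m.astype(np.uint8),cv2.RETR_EXTERNAL,cv2.CHAIN_APPROX_NONE); c=max(cs,key=len)[:,0]
    p=np.array([P(im,a,b,z=.098)[:2] for a,b in c]);(cx,cy),r=cv2.minEnclosingCircle((p*1000).astype(np.float32))
    print(nm,len(u),np.median(w[m],0).round(4),P(im,u.mean(),v.mean(),z=.098).round(4),(cx,cy,2*r), g[near].max())
E
python3 m2.py
```

```text
scene table z -0.0030395525212091323
top table z 0.0006329919030829689
A 71 [0.4218 0.0011 0.0947] [ 0.4248 -0.0024  0.098 ] (425.017578125, -1.9812427759170532, 32.23923873901367) 146
B 78 [ 0.4221 -0.0913  0.0952] [ 0.4265 -0.0935  0.098 ] (426.3184814453125, -93.20994567871094, 32.96396255493164) 146
thick 89 [0.4235 0.1822 0.0948] [0.4268 0.1783 0.098 ] (426.29290771484375, 178.62893676757812, 40.97420120239258) 147
```

```bash
cat > go.py <<'E'
import sys,numpy as np
from rig import status
s=status.observe(); R=s["tool_rot"]; p=s["position"]
t=np.array([float(a) for a in sys.argv[1:4]]); yaw=float(sys.argv[4]) if len(sys.argv)>4 else 90
d=R.T@(t-p); cur=np.degrees(np.arctan2(R[1,0],R[0,0])); turn=-(yaw-cur); turn=(turn+180)%360-180
print("shift",d.round(4),"turn rad",round(np.radians(turn),4),"| pos",p.round(4),"F",s["ft_force"].round(1),"T",s["wrist_torque"].round(2),"w",round(s["grip_width"],4),"t",s["time_s"])
E
python3 go.py .614 .168 .20
```

```text
shift [ 0.6268 -0.439   0.0315] turn rad -1.129 | pos [ 0.2351 -0.4969  0.2308] F [ 1.7 -0.2  0.4] T [-0.05 -0.03  0.01] w 0.0859 t 0.1
```

play_rows:
  targets: "0.04 -0.028 0 -0.1 0; 0.08 -0.056 0 -0.2 0; 0.12 -0.084 0 -0.3 0; 0.16 -0.112 0 -0.4 0; 0.2 -0.14 0 -0.5 0"
  force: 60

```text
time_s: 0.6
position: [0.3565, -0.2832, 0.2312]
tool_rot: [[0.585, 0.811, -0.0], [0.811, -0.585, 0.0], [0.0, -0.0, -1.0]]
ft_force: [1.3, 0.3, -1.0]
grip_width: 0.0856
```

```bash
python3 go.py .614 .168 .20
```

```text
shift [ 0.5165 -0.0554  0.0313] turn rad -0.6254 | pos [ 0.3565 -0.2832  0.2312] F [ 1.3  0.3 -1. ] T [ 0.01 -0.05 -0.  ] w 0.0856 t 0.6
```

Tracks well.

play_rows:
  targets: "0.05 -0.005 0 -0.12 0; 0.1 -0.01 0 -0.25 0; 0.15 -0.016 0 -0.37 0; 0.2 -0.021 0 -0.5 0; 0.25 -0.026 0 -0.625 0"

```text
time_s: 1.1
position: [0.482, -0.0667, 0.2312]
tool_rot: [[-0.001, 1.0, -0.0], [1.0, 0.001, 0.0], [0.0, -0.0, -1.0]]
ft_force: [-0.0, -0.4, -0.2]
grip_width: 0.0856
```

```bash
python3 go.py .614 .168 .20
```

```text
shift [0.2346 0.1323 0.0312] turn rad 0.0013 | pos [ 0.482  -0.0667  0.2312] F [-0.  -0.4 -0.2] T [ 0.   -0.02 -0.03] w 0.0856 t 1.1
```

play_rows:
  targets: "0.045 0.02 0 0 0; 0.09 0.045 0 0 0; 0.135 0.075 0 0 0; 0.18 0.1 0 0 0; 0.225 0.125 0.02 0 0"

```text
time_s: 1.6
position: [0.6033, 0.1482, 0.2164]
tool_rot: [[0.004, 1.0, 0.004], [1.0, -0.004, 0.0], [0.0, 0.004, -1.0]]
ft_force: [0.2, -1.0, -0.5]
grip_width: 0.085
```

```bash
python3 go.py .614 .168 .12
```

```text
shift [0.0198 0.0103 0.0965] turn rad -0.0036 | pos [0.6033 0.1482 0.2164] F [ 0.2 -1.  -0.5] T [ 0.01 -0.04  0.04] w 0.085 t 1.6
```

play_rows:
  targets: "0.01 0.007 0.03 0 0; 0.01 0.007 0.06 0 0; 0.01 0.007 0.09 0 0; 0.01 0.007 0.09 0 0"

```text
time_s: 2.0
position: [0.6068, 0.1559, 0.1208]
tool_rot: [[0.004, 1.0, -0.009], [1.0, -0.004, -0.001], [-0.001, -0.009, -1.0]]
ft_force: [-0.8, 0.3, 0.3]
grip_width: 0.0853
```

```bash
python3 - <<'E'
from rig import eyes
from h import *
out=[]
for n,(a,b,c,d) in dict(scene=(300,150,420,270),top=(170,100,290,220)).items():
    im=eyes.get_image(n); np.savez(f"{n}1.npz",**im)
    out.append(cv2.resize(im["pixels"][b:d,a:c],(400,400),interpolation=cv2.INTER_CUBIC))
cv2.imwrite("pics/c1.png",cv2.cvtColor(np.hstack(out),cv2.COLOR_RGB2BGR))
E
python3 go.py .614 .168 .06
```

```text
shift [0.0122 0.0048 0.0657] turn rad -0.0041 | pos [0.6091 0.1558 0.1257] F [-0.8 -0.   1. ] T [-0.01  0.    0.06] w 0.0852 t 2.1
```

View pics/c1.png

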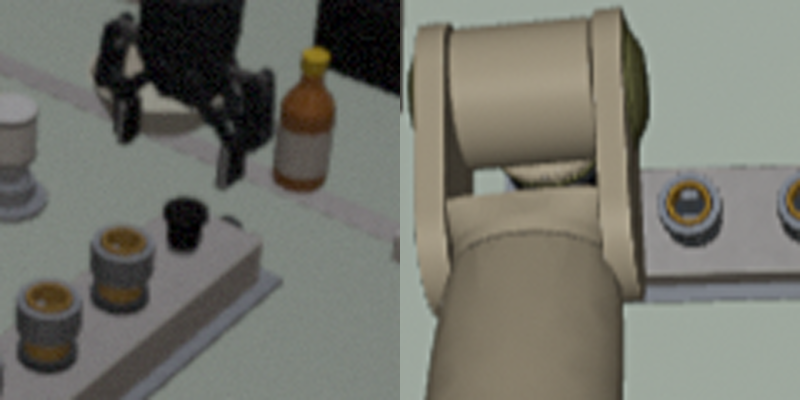

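play_rows:
  targets: "0.012 0.005 0.01 -0.004 0; 0.012 0.005 0.02 -0.004 0;0.012 0.005 0.02 -0.004 0"

```text
time_s: 2.4
position: [0.6135, 0.1682, 0.1039]
tool_rot: [[-0.001, 1.0, -0.002], [1.0, 0.001, -0.0], [-0.0, -0.002, -1.0]]
ft_force: [-0.3, 0.2, -1.0]
grip_width: 0.0853
```

```bash
python3 go.py .614 .168 .06
```

```text
shift [-0.0002  0.0006  0.0439] turn rad 0.0006 | pos [0.6135 0.1682 0.1039] F [-0.3  0.2 -1. ] T [ 0.02 -0.01  0.08] w 0.0853 t 2.4
```

play_rows:
  targets: "0 0 0.015 0 0; 0 0 0.03 0 0; 0 0 0.044 0 0; 0 0 0.044 0 0.4; 0 0 0.044 0 0.5"
  force: 40

```text
time_s: 2.9
position: [0.6142, 0.1678, 0.0614]
tool_rot: [[0.0, 1.0, 0.0], [1.0, -0.0, -0.0], [-0.0, 0.0, -1.0]]
ft_force: [-0.0, 0.3, 0.2]
grip_width: 0.0593
```

play_rows:
  targets: "0 0 0 0 0.8; 0 0 0 0 1; 0 0 0 0 1; 0 0 0 0 1; 0 0 0 0 1"

```text
time_s: 3.4
position: [0.6137, 0.1679, 0.0624]
tool_rot: [[-0.0, 1.0, 0.0], [1.0, 0.0, -0.0], [-0.0, 0.0, -1.0]]
ft_force: [-3.4, -1.0, 5.9]
grip_width: 0.034
```

```bash
python3 go.py .614 .168 .06
```

```text
shift [0.0001 0.0003 0.0024] turn rad 0.0001 | pos [0.6137 0.1679 0.0624] F [-3.4 -1.   5.9] T [-0.1   0.7  -0.07] w 0.034 t 3.4
```

play_rows:
  targets: "0 0 -0.003 0 1; 0 0 -0.007 0 1; 0 0 -0.011 0 1; 0 0 -0.014 0 1; 0 0 -0.017 0 1"

```text
time_s: 3.9
position: [0.6136, 0.1679, 0.0782]
tool_rot: [[-0.0, 1.0, -0.001], [1.0, 0.0, -0.0], [-0.0, -0.001, -1.0]]
ft_force: [-3.1, 0.0, -4.6]
grip_width: 0.0342
```

```bash
python3 go.py .614 .168 .06
```

```text
shift [0.0001 0.0004 0.0182] turn rad 0.0 | pos [0.6136 0.1679 0.0782] F [-3.1  0.  -4.6] T [0.02 0.43 0.  ] w 0.0342 t 3.9
```

play_rows:
  targets: "0 0 -0.002 0 1; 0 0 -0.002 0 1; 0 0 -0.002 0 1"

```text
time_s: 4.2
position: [0.6135, 0.1679, 0.0788]
tool_rot: [[0.0, 1.0, -0.002], [1.0, -0.0, -0.0], [-0.0, -0.002, -1.0]]
ft_force: [0.9, 1.0, -20.6]
grip_width: 0.0339
```

play_rows:
  targets: "0 0 0 0 0.5; 0 0 0 0 0; 0 0 0 0 0; 0 0 -0.03 0 0; 0 0 -0.06 0 0"

```text
time_s: 4.7
position: [0.614, 0.1678, 0.1415]
tool_rot: [[0.0, 1.0, 0.0], [1.0, -0.0, -0.0], [-0.0, 0.0, -1.0]]
ft_force: [-0.6, 0.3, 0.3]
grip_width: 0.0854
```

```bash
python3 go.py .613 -.006 .15
```

```text
shift [-0.1738 -0.001  -0.0085] turn rad -0.0 | pos [0.614  0.1678 0.1415] F [-0.6  0.3  0.3] T [ 0.04  0.   -0.03] w 0.0854 t 4.7
```

play_rows:
  targets: "-0.04 -0.001 -0.005 0 0; -0.085 -0.001 -0.005 0 0; -0.13 -0.001 -0.005 0 0; -0.174 -0.001 0 0 0; -0.174 -0.001 0 0 0"

```text
time_s: 5.2
position: [0.6133, -0.0112, 0.1408]
tool_rot: [[0.005, 1.0, 0.002], [1.0, -0.005, -0.002], [-0.002, 0.002, -1.0]]
ft_force: [0.3, 0.4, 0.1]
grip_width: 0.0855
```

```bash
python3 go.py .613 -.006 .073; python3 - <<'E'
from rig import eyes
from h import *
out=[]
for n,(a,b,c,d) in dict(scene=(250,170,400,320),top=(170,100,360,290)).items():
    im=eyes.get_image(n); np.savez(f"{n}2.npz",**im)
    out.append(cv2.resize(im["pixels"][b:d,a:c],(400,400),interpolation=cv2.INTER_CUBIC))
cv2.imwrite("pics/c2.png",cv2.cvtColor(np.hstack(out),cv2.COLOR_RGB2BGR))
E
```

```text
shift [ 0.0053 -0.0004  0.0678] turn rad -0.0054 | pos [ 0.6133 -0.0112  0.1408] F [0.3 0.4 0.1] T [ 0.03 -0.02  0.  ] w 0.0855 t 5.2
```

View pics/c2.png

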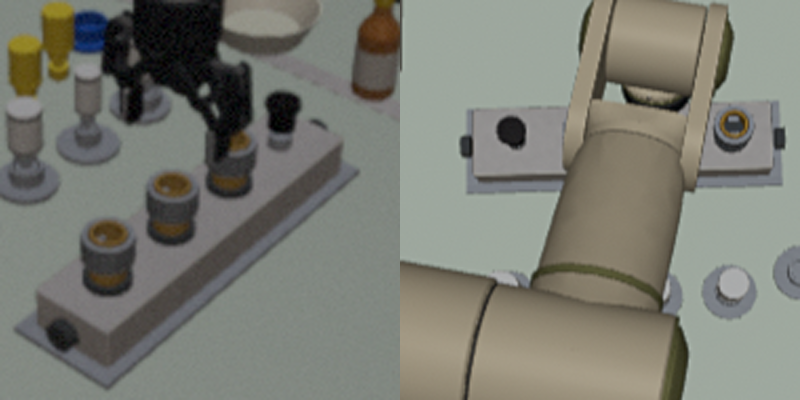

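play_rows:
  targets: "0 0 0.02 0 0; 0 0 0.02 0 0; 0 0 0.02 0 0"

```text
time_s: 5.6
position: [0.6131, -0.005, 0.1207]
tool_rot: [[-0.002, 1.0, 0.0], [1.0, 0.002, 0.0], [0.0, 0.0, -1.0]]
ft_force: [-0.0, -0.5, 0.6]
grip_width: 0.0855
```

```bash
python3 go.py .613 -.006 .073
```

```text
shift [-0.001  -0.0001  0.0477] turn rad 0.0015 | pos [ 0.6131 -0.005   0.1207] F [-0.  -0.5  0.6] T [ 0.05 -0.01 -0.02] w 0.0855 t 5.6
```

play_rows:
  targets: "-0.001 0 0.016 0 0; -0.001 0 0.032 0 0; -0.001 0 0.047 0 0.2; -0.001 0 0.047 0 0.4; -0.001 0 0.047 0 0.4"
  force: 30

```text
time_s: 6.1
position: [0.6135, -0.0068, 0.0743]
tool_rot: [[-0.001, 1.0, 0.001], [1.0, 0.001, -0.0], [-0.0, 0.001, -1.0]]
ft_force: [-0.3, -0.6, -0.1]
grip_width: 0.0512
```

play_rows:
  targets: "0 0 0 0 0.6; 0 0 0 0 0.8; 0 0 0 0 1; 0 0 0 0 1; 0 0 0 0 1"

```text
time_s: 6.6
position: [0.6132, -0.0069, 0.0743]
tool_rot: [[-0.0, 1.0, 0.001], [1.0, 0.0, 0.0], [0.0, 0.001, -1.0]]
ft_force: [-3.8, 2.3, 5.3]
grip_width: 0.046
```

```bash
python3 go.py .613 -.006 .073
```

```text
shift [ 0.0009 -0.0002  0.0013] turn rad 0.0001 | pos [ 0.6132 -0.0069  0.0743] F [-3.8  2.3  5.3] T [0.23 0.49 0.03] w 0.046 t 6.6
```

play_rows:
  targets: "0 0 0 0 1; 0 0 0.003 0 1; 0 0 0.006 0 1; 0 0 0.009 0 1; 0 0 0.012 0 1"
  force: 70

```text
time_s: 7.1
position: [0.6133, -0.0069, 0.0627]
tool_rot: [[-0.0, 1.0, 0.002], [1.0, 0.0, -0.0], [-0.0, 0.002, -1.0]]
ft_force: [-13.1, 4.2, 41.1]
grip_width: 0.0459
```

play_rows:
  targets: "0 0 0.001 0 1; 0 0 0.002 0 1; 0 0 0.002 0 1"

```text
time_s: 7.4
position: [0.6133, -0.0069, 0.0628]
tool_rot: [[-0.0, 1.0, 0.003], [1.0, 0.0, -0.0], [-0.0, 0.003, -1.0]]
ft_force: [-12.1, 2.4, 25.7]
grip_width: 0.0457
```

```bash
python3 go.py .613 -.006 .073
```

```text
shift [ 0.0009 -0.0002 -0.0102] turn rad 0.0004 | pos [ 0.6133 -0.0069  0.0628] F [-12.1   2.4  25.7] T [ 0.39  1.85 -0.04] w 0.0457 t 7.4
```

play_rows:
  targets: "0 0 -0.001 0 0.6; 0 0 -0.002 0 0; 0 0 -0.002 0 0; 0 0 -0.03 0 0; 0 0 -0.07 0 0"

```text
time_s: 7.9
position: [0.6121, -0.0071, 0.1278]
tool_rot: [[0.0, 1.0, -0.005], [1.0, -0.0, 0.001], [0.001, -0.005, -1.0]]
ft_force: [0.9, 0.2, 0.2]
grip_width: 0.0855
```

```bash
python3 go.py .613 -.096 .13; python3 - <<'E'
from rig import eyes
from h import *
out=[]
for n,(a,b,c,d) in dict(scene=(270,200,370,300),top=(170,100,360,290)).items():
    im=eyes.get_image(n)
    out.append(cv2.resize(im["pixels"][b:d,a:c],(400,400),interpolation=cv2.INTER_CUBIC))
cv2.imwrite("pics/c3.png",cv2.cvtColor(np.hstack(out),cv2.COLOR_RGB2BGR))
E
```

```text
shift [-0.0889  0.0009 -0.0023] turn rad -0.0002 | pos [ 0.6121 -0.0071  0.1278] F [0.9 0.2 0.2] T [-0.05  0.03  0.05] w 0.0855 t 7.9
```

View pics/c3.png

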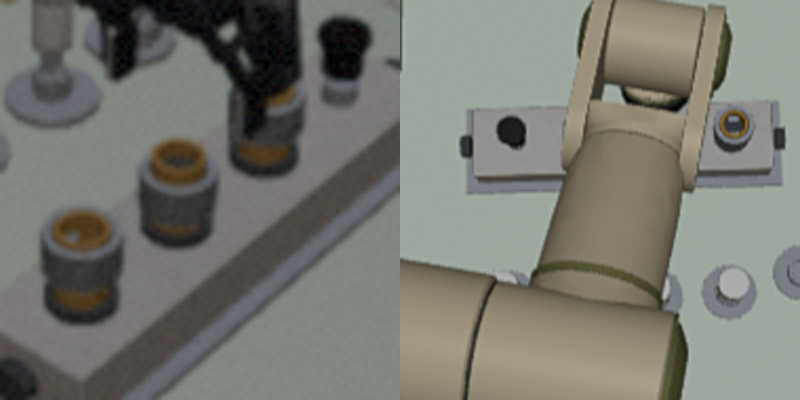

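play_rows:
  targets: "-0.018 0 -0.01 0.14 0; -0.036 0 -0.01 0.28 0; -0.054 0 -0.01 0.42 0; -0.072 0 -0.01 0.56 0; -0.0885 0 -0.01 0.7 0"

```text
time_s: 8.5
position: [0.613, -0.0966, 0.1385]
tool_rot: [[0.649, 0.761, -0.0], [0.761, -0.649, 0.0], [-0.0, -0.0, -1.0]]
ft_force: [-0.2, -0.7, 0.6]
grip_width: 0.0855
```

play_rows:
  targets: "0 0 0 0.14 0; 0 0 0 0.28 0; 0 0 0 0.42 0; 0 0 0 0.56 0; 0 0 0 0.7 0"

```text
time_s: 9.0
position: [0.613, -0.0957, 0.1384]
tool_rot: [[0.986, 0.164, -0.0], [0.164, -0.986, 0.0], [-0.0, -0.0, -1.0]]
ft_force: [0.1, 0.1, -0.2]
grip_width: 0.0854
```

```bash
python3 go.py .613 -.096 .13 0
```

```text
shift [-0.      0.0003  0.0084] turn rad 0.1649 | pos [ 0.613  -0.0957  0.1384] F [ 0.1  0.1 -0.2] T [ 0.06  0.01 -0.01] w 0.0854 t 9.0
```

play_rows:
  targets: "0 0 0.01 0.1 0; 0 0 0.02 0.165 0; 0 0 0.03 0.165 0; 0 0 0.048 0.165 0.1; 0 0 0.065 0.165 0.4"
  force: 30

```text
time_s: 9.5
position: [0.613, -0.0957, 0.073]
tool_rot: [[1.0, 0.008, 0.0], [0.008, -1.0, -0.0], [0.0, 0.0, -1.0]]
ft_force: [0.2, -1.6, 0.4]
grip_width: 0.0637
```

play_rows:
  targets: "0 0 0 0 0.4; 0 0 0 0 0.8; 0 0 0 0 1; 0 0 0 0 1; 0 0 0 0 1"

```text
time_s: 10.0
position: [0.6119, -0.0985, 0.0723]
tool_rot: [[1.0, 0.006, -0.004], [0.006, -1.0, -0.003], [-0.004, 0.003, -1.0]]
ft_force: [-1.4, -15.1, -13.6]
grip_width: 0.0477
```

```bash
python3 go.py .613 -.096 .073 0
```

```text
shift [ 0.0011 -0.0025 -0.0007] turn rad 0.0059 | pos [ 0.6119 -0.0985  0.0723] F [ -1.4 -15.1 -13.6] T [-2.11  0.21 -0.04] w 0.0477 t 10.0
```

play_rows:
  targets: "0 0.002 0 0 1; 0 0.002 0 0 1; 0 0.002 0 0 1; 0 0.002 0 0 1"

```text
time_s: 10.4
position: [0.6119, -0.0986, 0.0723]
tool_rot: [[1.0, 0.006, -0.004], [0.006, -1.0, -0.001], [-0.004, 0.001, -1.0]]
ft_force: [-0.6, -8.3, -16.5]
grip_width: 0.0478
```

```bash
python3 go.py .613 -.096 .073 0
```

```text
shift [ 0.0011 -0.0026 -0.0007] turn rad 0.0064 | pos [ 0.6119 -0.0986  0.0723] F [ -0.6  -8.3 -16.5] T [-1.09  0.06 -0.1 ] w 0.0478 t 10.4
```

play_rows:
  targets: "0 0.002 -0.001 0 1; 0 0.002 0.003 0 1; 0 0.002 0.006 0 1; 0 0.002 0.009 0 1; 0 0.002 0.012 0 1"
  force: 70

```text
time_s: 10.9
position: [0.612, -0.0987, 0.0638]
tool_rot: [[1.0, 0.007, -0.002], [0.007, -1.0, 0.001], [-0.002, -0.001, -1.0]]
ft_force: [-11.6, 4.0, 7.8]
grip_width: 0.0466
```

play_rows:
  targets: "0 0 0.001 0 1; 0 0 0.002 0 1; 0 0 0.002 0 1"

```text
time_s: 11.2
position: [0.612, -0.0987, 0.0618]
tool_rot: [[1.0, 0.007, -0.002], [0.007, -1.0, 0.001], [-0.002, -0.001, -1.0]]
ft_force: [-10.4, 3.8, 8.4]
grip_width: 0.0466
```

```bash
python3 go.py .613 -.096 .073 0
```

```text
shift [ 0.001  -0.0027 -0.0112] turn rad 0.007 | pos [ 0.612  -0.0987  0.0618] F [-10.4   3.8   8.4] T [ 0.66  1.52 -0.16] w 0.0466 t 11.2
```

play_rows:
  targets: "0 0 0.001 0 1; 0 0 0.002 0 1; 0 0 0.003 0 1; 0 0 0.004 0 1; 0 0 0.004 0 1"

```text
time_s: 11.7
position: [0.6121, -0.0987, 0.0602]
tool_rot: [[1.0, 0.007, -0.0], [0.007, -1.0, 0.0], [-0.0, -0.0, -1.0]]
ft_force: [-16.2, 4.9, 24.2]
grip_width: 0.0468
```

```bash
python3 go.py .613 -.096 .073 0
```

```text
shift [ 0.0009 -0.0027 -0.0128] turn rad 0.0073 | pos [ 0.6121 -0.0987  0.0602] F [-16.2   4.9  24.2] T [ 0.99  2.63 -0.12] w 0.0468 t 11.7
```

play_rows:
  targets: "0 0 -0.001 0 0.6; 0 0 -0.002 0 0; 0 0 -0.002 0 0; 0 0 -0.03 0 0; 0 0 -0.07 0 0"

```text
time_s: 12.2
position: [0.6126, -0.0994, 0.1256]
tool_rot: [[1.0, 0.006, -0.003], [0.006, -1.0, 0.001], [-0.003, -0.001, -1.0]]
ft_force: [0.2, -0.3, 0.6]
grip_width: 0.0853
```

```bash
python3 go.py .613 -.0987 .16 90; python3 - <<'E'
from rig import eyes
from h import *
out=[]
for n,(a,b,c,d) in dict(scene=(200,180,350,330),top=(170,100,390,320)).items():
    im=eyes.get_image(n); np.savez(f"{n}4.npz",**im)
    out.append(cv2.resize(im["pixels"][b:d,a:c],(400,400),interpolation=cv2.INTER_CUBIC))
cv2.imwrite("pics/c4.png",cv2.cvtColor(np.hstack(out),cv2.COLOR_RGB2BGR))
E
```

```text
shift [ 0.0003 -0.0008 -0.0344] turn rad -1.5646 | pos [ 0.6126 -0.0994  0.1256] F [ 0.2 -0.3  0.6] T [ 0.01  0.01 -0.01] w 0.0853 t 12.2
```

View pics/c4.png

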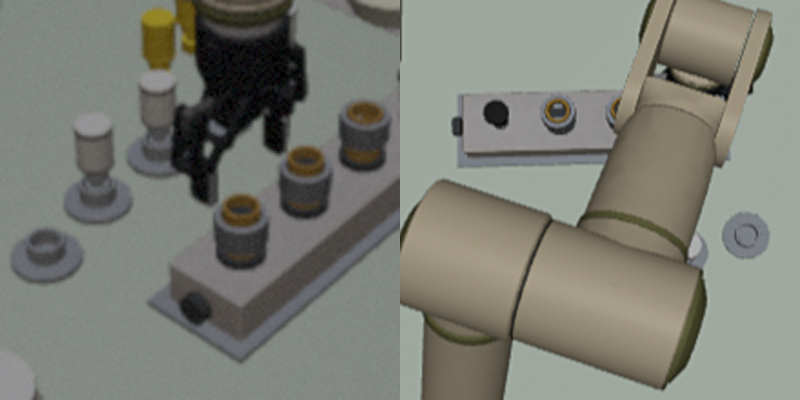

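```bash
cat > chk.py <<'E'
import sys
from h import *
def bright(im,xy):
    w=cloud(im); g=cv2.cvtColor(im["pixels"],cv2.COLOR_RGB2GRAY)
    near=(np.hypot(w[...,0]-xy[0],w[...,1]-xy[1])<.03)&(w[...,2]>.06)
    if not near.any(): return None
    m=near&(g>g[near].max()*0.88)&(w[...,2]>.088); v,u=np.nonzero(m)
    return P(im,u.mean(),v.mean(),z=.098).round(4)
if __name__=="__main__":
  for f in sys.argv[1:]:
    im=dict(np.load(f))
    for nm,xy in [("A",(.4218,.0015)),("B",(.4247,-.089))]: print(f,nm,bright(im,xy))
E
python3 chk.py scene0.npz scene4.npz; python3 go.py .4245 -.0917 .126 0
```

```text
scene0.npz A [ 0.4248 -0.0024  0.098 ]
scene0.npz B [ 0.4265 -0.0935  0.098 ]
scene4.npz A [ 0.4246 -0.0026  0.098 ]
scene4.npz B [ 0.4266 -0.0936  0.098 ]
shift [-0.1913 -0.01    0.0039] turn rad 0.0065 | pos [ 0.6158 -0.1004  0.132 ] F [ 1.4 -0.2  0.1] T [ 0.02 -0.03 -0.  ] w 0.0854 t 12.3
```

play_rows:
  targets: "-0.04 -0.002 -0.01 0 0; -0.08 -0.004 -0.01 0 0; -0.12 -0.006 -0.01 0 0; -0.16 -0.008 0 0 0; -0.188 -0.008 0 0 0"

```text
time_s: 12.8
position: [0.4226, -0.092, 0.1256]
tool_rot: [[1.0, 0.006, -0.001], [0.006, -1.0, 0.0], [-0.001, -0.0, -1.0]]
ft_force: [1.1, 0.1, 0.0]
grip_width: 0.0856
```

play_rows:
  targets: "0 0 0 0 0; 0 0 0 0 0"

```text
time_s: 13.0
position: [0.4256, -0.0931, 0.1266]
tool_rot: [[1.0, 0.005, 0.002], [0.005, -1.0, -0.001], [0.002, 0.001, -1.0]]
ft_force: [-0.0, -0.6, -0.5]
grip_width: 0.0853
```

```bash
python3 go.py .4245 -.0917 .062 0
```

```text
shift [-0.0012 -0.0015  0.0646] turn rad 0.0054 | pos [ 0.4256 -0.0931  0.1266] F [-0.  -0.6 -0.5] T [ 0.04 -0.02 -0.05] w 0.0853 t 13.0
```

play_rows:
  targets: "-0.001 -0.0015 0.016 0 0; -0.001 -0.0015 0.032 0 0; -0.001 -0.0015 0.048 0 0; -0.001 -0.0015 0.064 0 0.2; -0.001 -0.0015 0.064 0 0.4"
  force: 40

```text
time_s: 13.5
position: [0.4244, -0.0912, 0.0608]
tool_rot: [[1.0, 0.006, -0.002], [0.006, -1.0, 0.001], [-0.002, -0.001, -1.0]]
ft_force: [0.0, 0.2, 0.5]
grip_width: 0.0589
```

play_rows:
  targets: "0 0 0 0 0.5; 0 0 0 0 0.6; 0 0 0 0 1; 0 0 0 0 1; 0 0 0 0 1"

```text
time_s: 14.0
position: [0.4246, -0.0915, 0.0628]
tool_rot: [[1.0, 0.006, 0.002], [0.006, -1.0, -0.001], [0.002, 0.001, -1.0]]
ft_force: [1.0, 0.1, 6.4]
grip_width: 0.0349
```

```bash
python3 go.py .4245 -.0917 .062 0;  python3 - <<'E'
from rig import eyes
from h import *
out=[]
for n,(a,b,c,d) in dict(scene=(180,180,330,330),top=(170,100,390,320)).items():
    im=eyes.get_image(n); np.savez(f"{n}5.npz",**im)
    out.append(cv2.resize(im["pixels"][b:d,a:c],(400,400),interpolation=cv2.INTER_CUBIC))
cv2.imwrite("pics/c5.png",cv2.cvtColor(np.hstack(out),cv2.COLOR_RGB2BGR))
E
```

```text
shift [-0.0001  0.0002  0.0008] turn rad 0.0057 | pos [ 0.4246 -0.0915  0.0628] F [1.  0.1 6.4] T [ 0.05 -0.23  0.03] w 0.0349 t 14.0
```

View pics/c5.png

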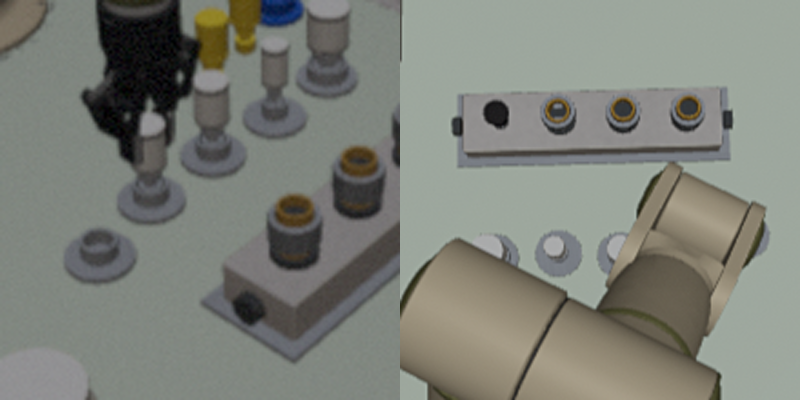

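play_rows:
  targets: "0 0 -0.03 0 1; 0 0 -0.06 0 1; 0 0 -0.09 0 1; 0 0 -0.12 0 1; 0 0 -0.13 0 1"
  force: 70

```text
time_s: 14.6
position: [0.4244, -0.0915, 0.1943]
tool_rot: [[1.0, 0.006, 0.003], [0.006, -1.0, -0.002], [0.003, 0.002, -1.0]]
ft_force: [0.2, -0.3, -1.9]
grip_width: 0.0348
```

play_rows:
  targets: "0.04 0.001 0 0.005 1; 0.08 0.003 0 0.005 1; 0.12 0.005 0 0.005 1; 0.16 0.007 0 0.005 1; 0.187 0.007 0 0.005 1"

```text
time_s: 15.1
position: [0.6126, -0.0971, 0.1899]
tool_rot: [[1.0, 0.001, -0.002], [0.001, -1.0, 0.001], [-0.002, -0.001, -1.0]]
ft_force: [-0.2, -0.4, -1.6]
grip_width: 0.0342
```

play_rows:
  targets: "0 0 0 0 1; 0 0 0 0 1; 0 0 0 0 1"

```text
time_s: 15.4
position: [0.61, -0.097, 0.1915]
tool_rot: [[1.0, 0.001, -0.002], [0.001, -1.0, 0.001], [-0.002, -0.001, -1.0]]
ft_force: [-0.8, -0.2, -1.2]
grip_width: 0.0345
```

```bash
python3 go.py .6125 -.0987 .165 0;  python3 - <<'E'
from rig import eyes
from h import *
out=[]
for n,(a,b,c,d) in dict(scene=(240,180,360,300),top=(170,100,390,320)).items():
    im=eyes.get_image(n); np.savez(f"{n}6.npz",**im)
    out.append(cv2.resize(im["pixels"][b:d,a:c],(400,400),interpolation=cv2.INTER_CUBIC))
cv2.imwrite("pics/c6.png",cv2.cvtColor(np.hstack(out),cv2.COLOR_RGB2BGR))
E
```

```text
shift [0.0025 0.0017 0.0265] turn rad 0.0006 | pos [ 0.61   -0.097   0.1915] F [-0.8 -0.2 -1.2] T [ 0.01 -0.03 -0.  ] w 0.0345 t 15.4
```

View pics/c6.png

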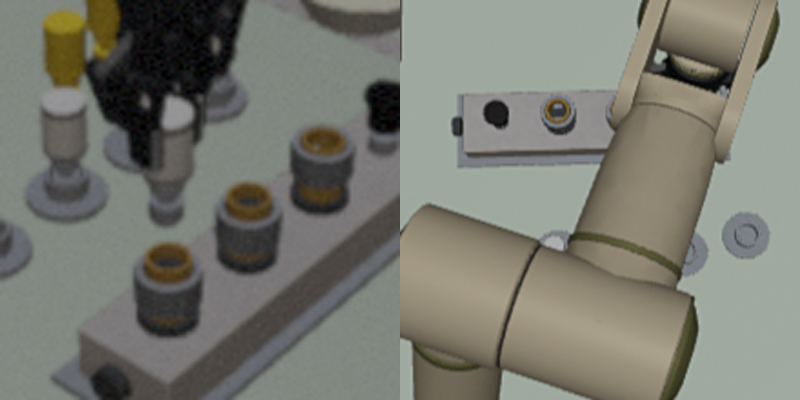

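play_rows:
  targets: "0.0025 0.0017 0.01 0 1; 0.0025 0.0017 0.018 0 1; 0.0025 0.0017 0.022 0 1; 0.0025 0.0017 0.022 0 1"

```text
time_s: 15.9
position: [0.6131, -0.0988, 0.1691]
tool_rot: [[1.0, 0.001, -0.002], [0.001, -1.0, 0.001], [-0.002, -0.001, -1.0]]
ft_force: [0.9, 0.6, -2.2]
grip_width: 0.0343
```

```bash
python3 go.py .6125 -.0987 .165 0;  python3 - <<'E'
from rig import eyes
from h import *
im=eyes.get_image("scene"); np.savez("scene7.npz",**im)
cv2.imwrite("pics/c7.png",cv2.cvtColor(cv2.resize(im["pixels"][190:290,250:350],(600,600),interpolation=cv2.INTER_CUBIC),cv2.COLOR_RGB2BGR))
E
```

```text
shift [-0.0005 -0.      0.0041] turn rad 0.0007 | pos [ 0.6131 -0.0988  0.1691] F [ 0.9  0.6 -2.2] T [0.01 0.01 0.04] w 0.0343 t 15.9
```

View pics/c7.png

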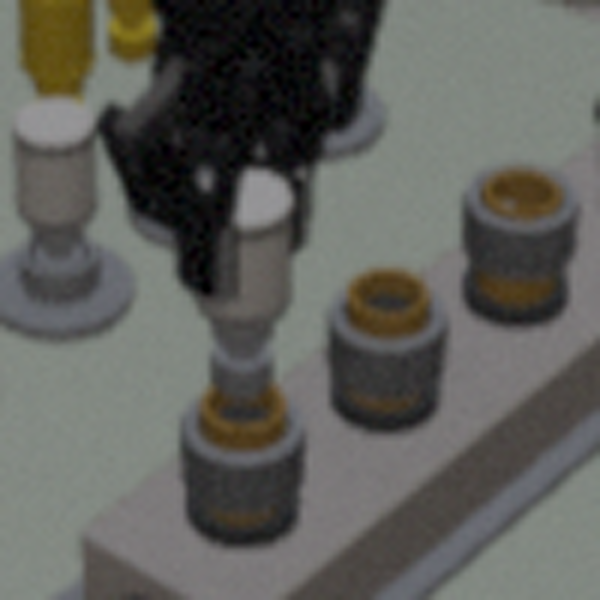

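play_rows:
  targets: "-0.0005 0 0.003 0 1; -0.0005 0 0.006 0 1; -0.0005 0 0.009 0 1; -0.0005 0 0.012 0 1; -0.0005 0 0.014 0 1"

```text
time_s: 16.45
position: [0.6129, -0.0988, 0.1558]
tool_rot: [[1.0, 0.001, -0.0], [0.001, -1.0, 0.0], [-0.0, -0.0, -1.0]]
ft_force: [-0.1, 0.3, -1.5]
grip_width: 0.0346
```

```bash
python3 go.py .6125 -.0987 .165 0
```

```text
shift [-0.0004 -0.0001 -0.0092] turn rad 0.0008 | pos [ 0.6129 -0.0988  0.1558] F [-0.1  0.3 -1.5] T [ 0.05  0.01 -0.01] w 0.0346 t 16.45
```

play_rows:
  targets: "0 0 0.003 0 1; 0 0 0.006 0 1; 0 0 0.009 0 1; 0 0 0.012 0 1; 0 0 0.015 0 1"

```text
time_s: 16.95
position: [0.6133, -0.0989, 0.1414]
tool_rot: [[1.0, 0.001, 0.001], [0.001, -1.0, -0.0], [0.001, 0.0, -1.0]]
ft_force: [0.8, -0.8, 3.0]
grip_width: 0.0347
```

```bash
python3 go.py .6125 -.0987 .165 0
```

```text
shift [-0.0008 -0.0002 -0.0236] turn rad 0.0008 | pos [ 0.6133 -0.0989  0.1414] F [ 0.8 -0.8  3. ] T [-0.03 -0.21 -0.08] w 0.0347 t 16.95
```

Going in freely; on the follower now. Continue.

play_rows:
  targets: "0 0 0.003 0 1; 0 0 0.006 0 1; 0 0 0.009 0 1; 0 0 0.012 0 1; 0 0 0.015 0 1"
  force: 90

```text
time_s: 17.45
position: [0.6133, -0.0989, 0.1262]
tool_rot: [[1.0, 0.001, 0.001], [0.001, -1.0, -0.0], [0.001, 0.0, -1.0]]
ft_force: [1.8, -1.1, 3.9]
grip_width: 0.0343
```

```bash
python3 go.py .6125 -.0987 .121 0
```

```text
shift [-0.0008 -0.0002  0.0052] turn rad 0.0008 | pos [ 0.6133 -0.0989  0.1262] F [ 1.8 -1.1  3.9] T [-0.03 -0.41  0.01] w 0.0343 t 17.45
```

play_rows:
  targets: "0 0 0.002 0 1; 0 0 0.004 0 1; 0 0 0.006 0 1; 0 0 0.007 0 1; 0 0 0.008 0 1"

```text
time_s: 17.95
position: [0.6131, -0.0989, 0.121]
tool_rot: [[1.0, 0.001, 0.002], [0.001, -1.0, -0.001], [0.002, 0.001, -1.0]]
ft_force: [-7.4, 1.6, 30.6]
grip_width: 0.0343
```

```bash
python3 go.py .6125 -.0987 .121 0;  python3 - <<'E'
from rig import eyes
from h import *
im=eyes.get_image("scene"); np.savez("scene8.npz",**im)
cv2.imwrite("pics/c8.png",cv2.cvtColor(cv2.resize(im["pixels"][190:290,250:350],(600,600),interpolation=cv2.INTER_CUBIC),cv2.COLOR_RGB2BGR))
E
```

```text
shift [-0.0005 -0.0002 -0.    ] turn rad 0.0009 | pos [ 0.6131 -0.0989  0.121 ] F [-7.4  1.6 30.6] T [ 0.48  1.38 -0.03] w 0.0343 t 17.95
```

View pics/c8.png

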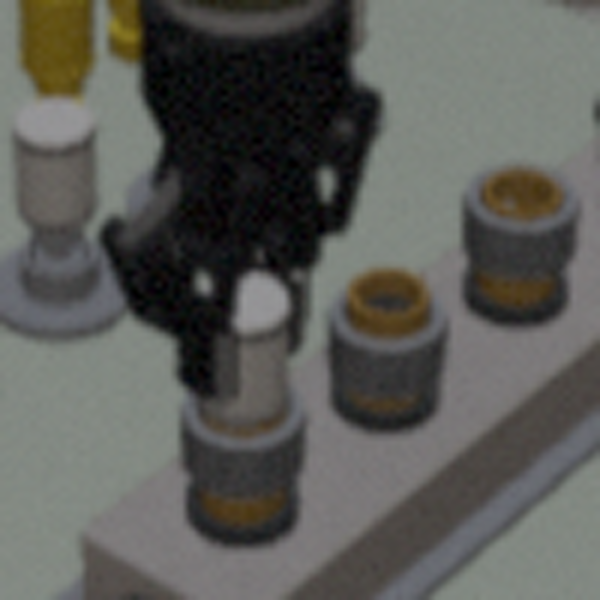

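play_rows:
  targets: "0 0 -0.001 0 0.5; 0 0 -0.001 0 0; 0 0 -0.001 0 0; 0 0 -0.04 0 0; 0 0 -0.07 0 0"

```text
time_s: 18.5
position: [0.6127, -0.0988, 0.1885]
tool_rot: [[1.0, 0.001, -0.002], [0.001, -1.0, 0.001], [-0.002, -0.001, -1.0]]
ft_force: [1.2, -1.6, 0.7]
grip_width: 0.0851
```

```bash
python3 - <<'E'
from rig import eyes
from h import *
from chk import bright
im=eyes.get_image("scene"); np.savez("scene9.npz",**im)
print(bright(im,(.4218,.0015)))
cv2.imwrite("pics/c9.png",cv2.cvtColor(cv2.resize(im["pixels"][170:300,210:380],(784,600),interpolation=cv2.INTER_CUBIC),cv2.COLOR_RGB2BGR))
E
python3 go.py .422 0 .19 0
```

```text
[0.4148 0.0013 0.098 ]
shift [-0.1924 -0.0995  0.0026] turn rad 0.0009 | pos [ 0.6144 -0.0993  0.1941] F [ 0.7 -0.2  5.4] T [ 0.02 -0.02 -0.04] w 0.0854 t 18.55
```

View pics/c9.png

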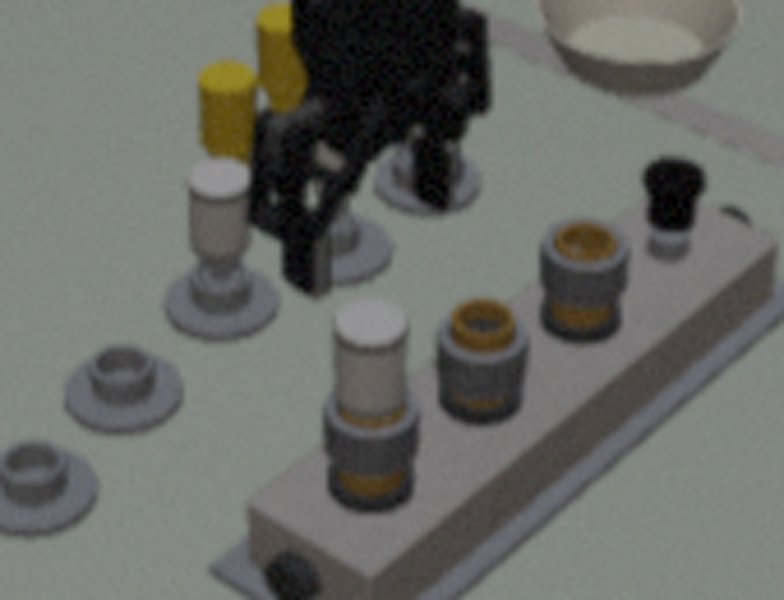

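play_rows:
  targets: "0 0 0 0 0; 0 0 0 0 0; 0 0 0 0 0; 0 0 0 0 0; 0 0 0 0 0"

```text
time_s: 19.05
position: [0.6128, -0.0988, 0.1874]
tool_rot: [[1.0, 0.001, -0.001], [0.001, -1.0, 0.0], [-0.001, -0.0, -1.0]]
ft_force: [-0.2, 0.1, 0.5]
grip_width: 0.0856
```

```bash
cat > look.py <<'E'
import sys
from rig import eyes
from h import *
from chk import bright
t=sys.argv[1]; out=[]
for n,(a,b,c,d) in dict(scene=(200,150,380,330),top=(170,120,390,340)).items():
    im=eyes.get_image(n); np.savez(f"{n}{t}.npz",**im)
    out.append(cv2.resize(im["pixels"][b:d,a:c],(400,400),interpolation=cv2.INTER_CUBIC))
    w=cloud(im); g=cv2.cvtColor(im["pixels"],cv2.COLOR_RGB2GRAY); hsv=cv2.cvtColor(im["pixels"],cv2.COLOR_RGB2HSV)
    z0=-.003 if n=="scene" else 0
    m=((w[...,0]<.53)&(w[...,0]>.3)&(abs(w[...,1])<.25)&(abs(w[...,2]-.098-z0)<.006)&(g>125)&(hsv[...,1]<60)).astype(np.uint8)
    k,l,s,c=cv2.connectedComponentsWithStats(m)
    for i in range(1,k):
        if s[i,4]>30: print(n,"top at px",c[i].round(1),"area",s[i,4],P(im,*c[i],z=.098).round(4))
cv2.imwrite(f"pics/l{t}.png",cv2.cvtColor(np.hstack(out),cv2.COLOR_RGB2BGR))
E
python3 look.py 10; python3 go.py .422 0 .19 0
```

```text
scene top at px [256.1 208. ] area 75 [ 0.4139 -0.0008  0.098 ]
top top at px [255.1 231.3] area 35 [0.4357 0.0894 0.098 ]
shift [-0.1908 -0.099  -0.0021] turn rad 0.0008 | pos [ 0.6129 -0.0988  0.1878] F [0.2 0.3 0.4] T [ 0.02  0.04 -0.04] w 0.0853 t 19.15
```

View pics/l10.png

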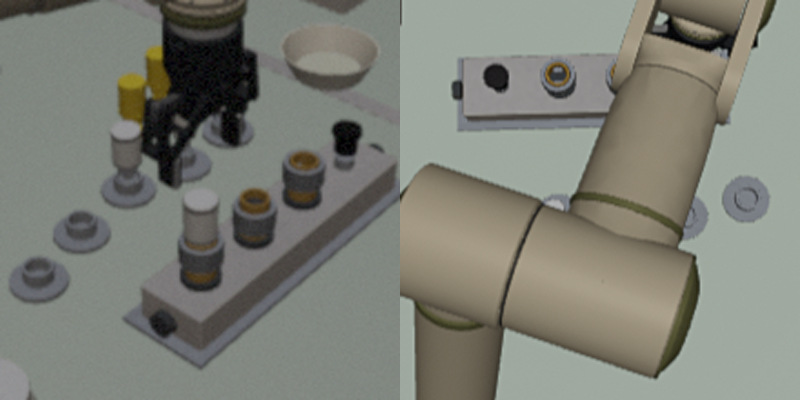

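play_rows:
  targets: "-0.03 0.04 -0.01 0 0; -0.06 0.08 -0.02 0 0; -0.09 0.12 -0.02 0 0; -0.12 0.16 -0.02 0 0; -0.15 0.2 -0.02 0 0"

```text
time_s: 19.65
position: [0.4629, -0.2987, 0.2083]
tool_rot: [[1.0, 0.001, 0.0], [0.001, -1.0, -0.0], [0.0, 0.0, -1.0]]
ft_force: [0.8, 0.0, -0.3]
grip_width: 0.0857
```

play_rows:
  targets: "0 0.03 0 0 0; 0 0.06 0 0 0; 0 0.08 0 0 0; 0 0.08 0 0 0"

```text
time_s: 20.05
position: [0.4639, -0.3796, 0.2076]
tool_rot: [[1.0, -0.002, -0.0], [-0.002, -1.0, -0.0], [-0.0, 0.0, -1.0]]
ft_force: [0.8, 0.8, 0.7]
grip_width: 0.0856
```

```bash
python3 look.py 11; python3 go.py .422 0 .19 0
```

```text
scene top at px [302.8 182.1] area 95 [0.4268 0.1773 0.098 ]
scene top at px [282.6 196.1] area 36 [0.4298 0.087  0.098 ]
scene top at px [256.5 207.2] area 71 [0.412  0.0029 0.098 ]
top top at px [216.9 237. ] area 266 [0.424  0.1836 0.098 ]
top top at px [254.  234.5] area 104 [0.4277 0.0921 0.098 ]
shift [-0.0421 -0.377   0.0181] turn rad 0.0005 | pos [ 0.4643 -0.377   0.2079] F [-0.1 -0.4 -0.5] T [0.02 0.   0.01] w 0.0859 t 20.15
```

View pics/l11.png

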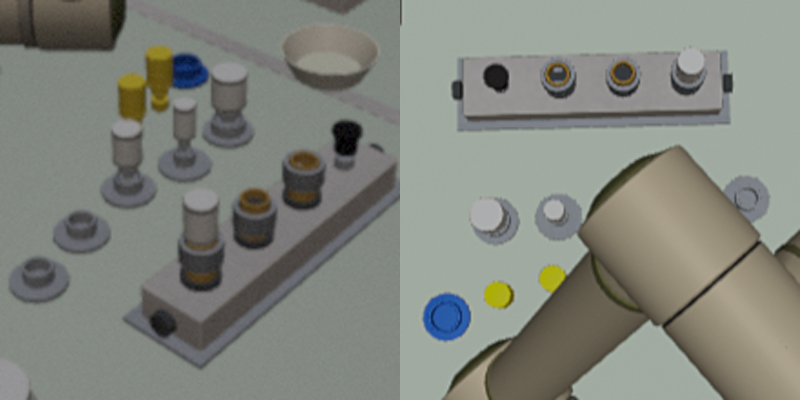

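play_rows:
  targets: "-0.04 0.03 0 0 0; -0.08 0.05 0 0 0; -0.12 0.07 0 0 0; -0.16 0.1 0 0 0; -0.2 0.12 0 0 0"

```text
time_s: 20.65
position: [0.2635, -0.4976, 0.2085]
tool_rot: [[1.0, 0.002, 0.0], [0.002, -1.0, -0.001], [0.0, 0.001, -1.0]]
ft_force: [0.1, -1.1, 0.0]
grip_width: 0.0852
```

```bash
python3 look.py 12; python3 go.py .422 0 .19 0
```

```text
scene top at px [302.7 182. ] area 91 [0.4263 0.1776 0.098 ]
scene top at px [282.6 196.1] area 37 [0.4296 0.087  0.098 ]
scene top at px [256.5 207.1] area 70 [0.4117 0.0029 0.098 ]
top top at px [217. 237.] area 272 [0.4241 0.1834 0.098 ]
top top at px [254.  234.5] area 102 [0.4277 0.0921 0.098 ]
top top at px [288.7 240.8] area 172 [0.41   0.0075 0.098 ]
shift [ 0.1592 -0.4993  0.018 ] turn rad -0.0034 | pos [ 0.2611 -0.4987  0.2083] F [ 0.6 -0.3 -0.1] T [ 0.   -0.03  0.01] w 0.0858 t 20.75
```

View pics/l12.png

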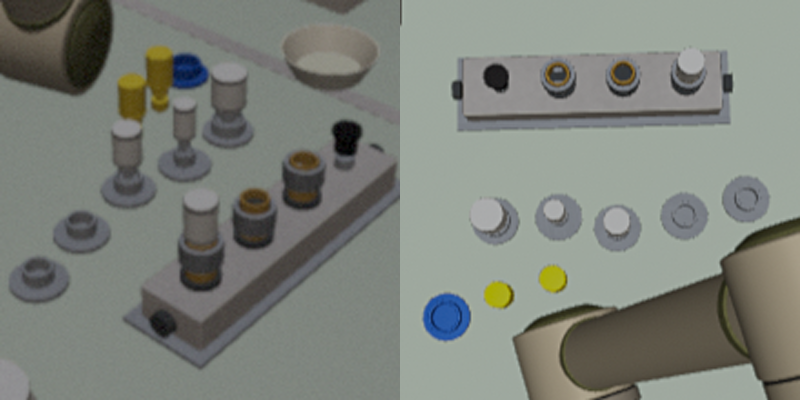

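play_rows:
  targets: "0.012 -0.045 0 0 0; 0.025 -0.09 0 0 0; 0.04 -0.135 0 0 0; 0.055 -0.18 0 0 0; 0.07 -0.225 0 0 0"

```text
time_s: 21.25
position: [0.3348, -0.2692, 0.2084]
tool_rot: [[1.0, 0.002, 0.001], [0.002, -1.0, -0.0], [0.001, 0.0, -1.0]]
ft_force: [0.2, 0.1, -0.7]
grip_width: 0.0851
```

play_rows:
  targets: "0.015 -0.045 0 0 0; 0.03 -0.09 0 0 0; 0.045 -0.135 0 0 0; 0.06 -0.18 0 0 0; 0.075 -0.225 0 0 0"

```text
time_s: 21.75
position: [0.4088, -0.0441, 0.2085]
tool_rot: [[1.0, 0.002, 0.001], [0.002, -1.0, -0.0], [0.001, 0.0, -1.0]]
ft_force: [0.3, -0.9, -0.3]
grip_width: 0.0853
```

play_rows:
  targets: "0 -0.04 0.02 0 0; 0 -0.05 0.05 0 0; 0 -0.05 0.07 0 0; 0 -0.05 0.07 0 0"

```text
time_s: 22.15
position: [0.4073, 0.0045, 0.1367]
tool_rot: [[1.0, 0.003, -0.004], [0.004, -1.0, 0.001], [-0.004, -0.001, -1.0]]
ft_force: [-0.8, -0.5, 0.1]
grip_width: 0.0855
```

```bash
python3 go.py .41 .005 .062 0
```

```text
shift [ 0.003  -0.0004  0.0747] turn rad 0.0035 | pos [0.4073 0.0045 0.1367] F [-0.8 -0.5  0.1] T [ 0.04  0.03 -0.01] w 0.0855 t 22.15
```

play_rows:
  targets: "0 0 0 0 0; 0 0 0 0 0"

```text
time_s: 22.35
position: [0.4096, 0.0025, 0.1393]
tool_rot: [[1.0, 0.001, 0.002], [0.001, -1.0, -0.001], [0.002, 0.001, -1.0]]
ft_force: [0.6, -0.5, -0.2]
grip_width: 0.0856
```

```bash
python3 go.py .41 .005 .062 0; python3 look.py 13
```

```text
shift [ 0.0003 -0.0025  0.0773] turn rad 0.0008 | pos [0.4096 0.0025 0.1393] F [ 0.6 -0.5 -0.2] T [-0.01 -0.07 -0.04] w 0.0856 t 22.35
scene top at px [302.8 182. ] area 92 [0.4265 0.1778 0.098 ]
scene top at px [282.4 196.1] area 38 [0.4294 0.0867 0.098 ]
scene top at px [256.5 207.2] area 70 [0.4118 0.0027 0.098 ]
top top at px [216.9 237. ] area 268 [0.424  0.1836 0.098 ]
```

View pics/l13.png

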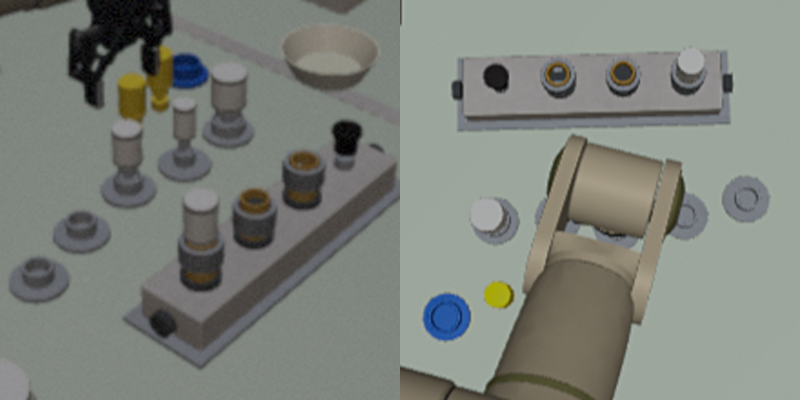

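Cartridge A is still at scene px (256,207), below the gripper. Descend and grip.

play_rows:
  targets: "0.0003 -0.0025 0.02 0 0; 0.0003 -0.0025 0.04 0 0; 0.0003 -0.0025 0.06 0 0; 0.0003 -0.0025 0.077 0 0.2; 0.0003 -0.0025 0.077 0 0.4"
  force: 40

```text
time_s: 22.95
position: [0.4088, 0.005, 0.0603]
tool_rot: [[1.0, 0.0, -0.002], [0.0, -1.0, 0.001], [-0.002, -0.001, -1.0]]
ft_force: [-0.1, -0.7, 1.1]
grip_width: 0.0592
```

play_rows:
  targets: "0 0 0 0 0.5; 0 0 0 0 0.6; 0 0 0 0 1; 0 0 0 0 1; 0 0 0 0 1"

```text
time_s: 23.45
position: [0.41, 0.0048, 0.0622]
tool_rot: [[1.0, 0.001, 0.002], [0.001, -1.0, -0.001], [0.002, 0.001, -1.0]]
ft_force: [-0.2, -0.3, 6.8]
grip_width: 0.0348
```

```bash
python3 go.py .41 .005 .062 0; python3 look.py 14
```

```text
shift [-0.     -0.0002  0.0002] turn rad 0.0008 | pos [0.41   0.0048 0.0622] F [-0.2 -0.3  6.8] T [-0.08  0.15  0.03] w 0.0348 t 23.45
scene top at px [302.8 182. ] area 91 [0.4264 0.1777 0.098 ]
scene top at px [282.6 196.1] area 37 [0.4296 0.087  0.098 ]
scene top at px [258.6 207.4] area 38 [0.4167 0.0057 0.098 ]
top top at px [216.9 237. ] area 277 [0.4239 0.1834 0.098 ]
```

View pics/l14.png

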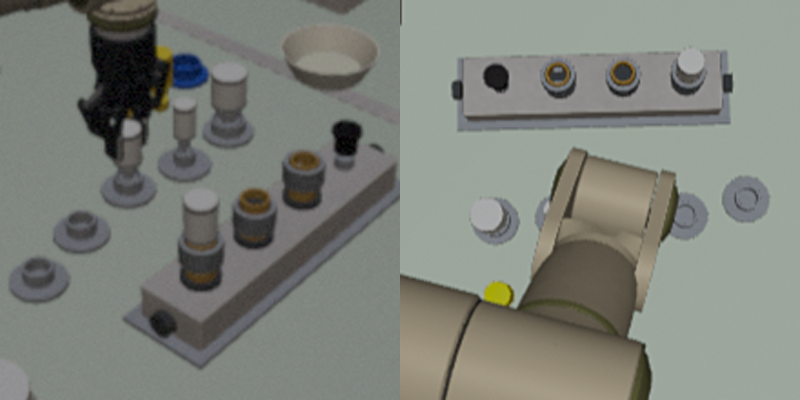

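play_rows:
  targets: "0 0 -0.03 0 1; 0 0 -0.06 0 1; 0 0 -0.09 0 1; 0 0 -0.12 0 1; 0 0 -0.13 0 1"
  force: 80

```text
time_s: 24.05
position: [0.4101, 0.0049, 0.1938]
tool_rot: [[1.0, 0.001, 0.005], [0.001, -1.0, -0.001], [0.005, 0.001, -1.0]]
ft_force: [0.6, -0.0, -1.6]
grip_width: 0.0342
```

play_rows:
  targets: "0.04 0.003 0 0 1; 0.08 0.006 0 0 1; 0.12 0.009 0 0 1; 0.16 0.012 0 0 1; 0.2 0.0135 0 0 1"

```text
time_s: 24.55
position: [0.6105, -0.0084, 0.1898]
tool_rot: [[1.0, 0.001, -0.002], [0.001, -1.0, 0.0], [-0.002, -0.0, -1.0]]
ft_force: [0.0, -0.5, -2.7]
grip_width: 0.0345
```

play_rows:
  targets: "0.003 0 0 0 1; 0.003 0 0 0 1; 0.003 0 0 0 1; 0.003 0 0 0 1"

```text
time_s: 24.95
position: [0.6115, -0.0081, 0.1912]
tool_rot: [[1.0, 0.001, -0.0], [0.001, -1.0, 0.0], [-0.0, -0.0, -1.0]]
ft_force: [-0.5, 0.4, -2.5]
grip_width: 0.0343
```

```bash
python3 go.py .613 -.0087 .167 0
```

```text
shift [0.0015 0.0006 0.0242] turn rad 0.0008 | pos [ 0.6115 -0.0081  0.1912] F [-0.5  0.4 -2.5] T [-0.05  0.    0.03] w 0.0343 t 24.95
```

play_rows:
  targets: "0.0015 0.0006 0.01 0 1; 0.0015 0.0006 0.018 0 1; 0.0015 0.0006 0.023 0 1; 0.0015 0.0006 0.023 0 1"

```text
time_s: 25.35
position: [0.6134, -0.0088, 0.167]
tool_rot: [[1.0, 0.001, -0.002], [0.001, -1.0, 0.0], [-0.002, -0.0, -1.0]]
ft_force: [-0.3, 0.1, -1.6]
grip_width: 0.0346
```

```bash
python3 go.py .613 -.0087 .167 0;  python3 - <<'E'
from rig import eyes
from h import *
im=eyes.get_image("scene")
cv2.imwrite("pics/c15.png",cv2.cvtColor(cv2.resize(im["pixels"][170:270,260:360],(600,600),interpolation=cv2.INTER_CUBIC),cv2.COLOR_RGB2BGR))
E
```

```text
shift [-0.0004 -0.0001  0.    ] turn rad 0.0007 | pos [ 0.6134 -0.0088  0.167 ] F [-0.3  0.1 -1.6] T [ 0.03  0.03 -0.03] w 0.0346 t 25.35
```

View pics/c15.png

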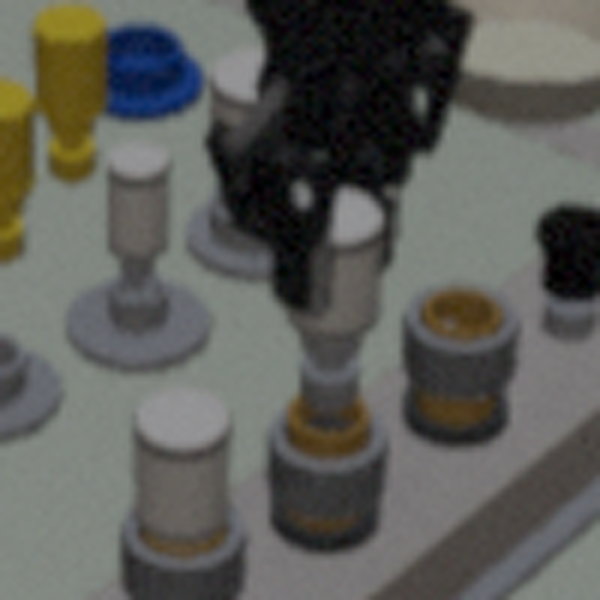

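Stem (330,395) sits over mouth (328,425); aligned. Descend.

play_rows:
  targets: "-0.0003 0 0.003 0 1; -0.0003 0 0.006 0 1; -0.0003 0 0.009 0 1; -0.0003 0 0.012 0 1; -0.0003 0 0.014 0 1"

```text
time_s: 25.9
position: [0.6135, -0.0089, 0.1538]
tool_rot: [[1.0, 0.001, -0.0], [0.001, -1.0, 0.0], [-0.0, -0.0, -1.0]]
ft_force: [-0.2, -0.2, -1.8]
grip_width: 0.0344
```

```bash
python3 go.py .613 -.0087 .12 0
```

```text
shift [-0.0005 -0.0002  0.0338] turn rad 0.0008 | pos [ 0.6135 -0.0089  0.1538] F [-0.2 -0.2 -1.8] T [-0.07  0.   -0.04] w 0.0344 t 25.9
```

play_rows:
  targets: "0 0 0.003 0 1; 0 0 0.006 0 1; 0 0 0.009 0 1; 0 0 0.012 0 1; 0 0 0.014 0 1"
  force: 90

```text
time_s: 26.4
position: [0.6136, -0.0089, 0.1402]
tool_rot: [[1.0, 0.001, 0.0], [0.001, -1.0, -0.0], [0.0, 0.0, -1.0]]
ft_force: [-1.4, 0.6, 2.8]
grip_width: 0.0339
```

play_rows:
  targets: "0 0 0.003 0 1; 0 0 0.006 0 1; 0 0 0.009 0 1; 0 0 0.012 0 1; 0 0 0.014 0 1"

```text
time_s: 26.9
position: [0.6136, -0.0089, 0.1259]
tool_rot: [[1.0, 0.001, 0.0], [0.001, -1.0, -0.0], [0.0, 0.0, -1.0]]
ft_force: [-0.5, 0.9, 5.0]
grip_width: 0.0341
```

```bash
python3 go.py .613 -.0087 .12 0
```

```text
shift [-0.0006 -0.0002  0.0059] turn rad 0.0008 | pos [ 0.6136 -0.0089  0.1259] F [-0.5  0.9  5. ] T [-0.08  0.22 -0.  ] w 0.0341 t 26.9
```

play_rows:
  targets: "0 0 0.002 0 1; 0 0 0.004 0 1; 0 0 0.006 0 1; 0 0 0.0075 0 1; 0 0 0.0085 0 1"

```text
time_s: 27.4
position: [0.6139, -0.0089, 0.1203]
tool_rot: [[1.0, 0.001, 0.003], [0.001, -1.0, -0.001], [0.003, 0.001, -1.0]]
ft_force: [-8.4, 1.1, 28.4]
grip_width: 0.0343
```

```bash
python3 go.py .613 -.0087 .12 0;  python3 - <<'E'
from rig import eyes
from h import *
im=eyes.get_image("scene")
cv2.imwrite("pics/c16.png",cv2.cvtColor(cv2.resize(im["pixels"][170:270,260:360],(600,600),interpolation=cv2.INTER_CUBIC),cv2.COLOR_RGB2BGR))
E
```

```text
shift [-0.0009 -0.0002  0.0003] turn rad 0.001 | pos [ 0.6139 -0.0089  0.1203] F [-8.4  1.1 28.4] T [ 0.06  1.61 -0.03] w 0.0343 t 27.4
```

View pics/c16.png

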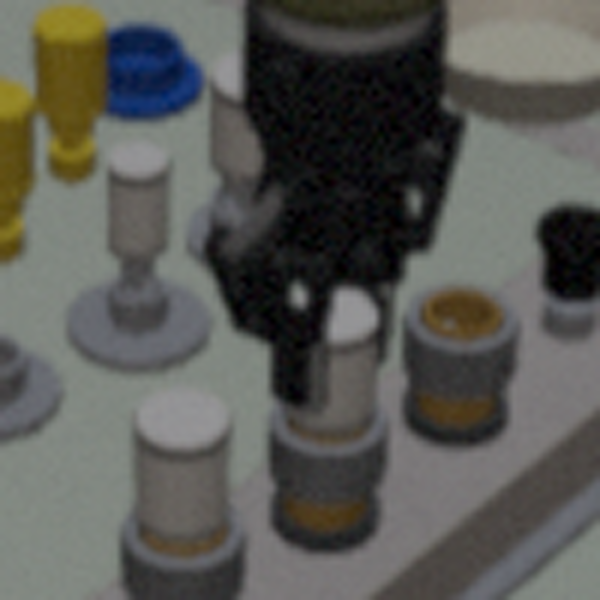

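play_rows:
  targets: "0 0 -0.001 0 0.5; 0 0 -0.001 0 0; 0 0 -0.001 0 0; 0 0 -0.04 0 0; 0 0 -0.07 0 0"

```text
time_s: 27.95
position: [0.6135, -0.0089, 0.1881]
tool_rot: [[1.0, 0.001, -0.001], [0.001, -1.0, 0.0], [-0.001, -0.0, -1.0]]
ft_force: [0.3, -1.2, 0.9]
grip_width: 0.0854
```

play_rows:
  targets: "0 -0.04 0 0 0.5; 0 -0.08 0 0 1; 0 -0.12 0 0 1; 0 -0.16 0 0 1; 0 -0.1745 0 0 1"

```text
time_s: 28.45
position: [0.6128, 0.1689, 0.187]
tool_rot: [[1.0, 0.004, -0.001], [0.004, -1.0, 0.001], [-0.001, -0.001, -1.0]]
ft_force: [0.2, 0.6, 0.4]
grip_width: 0.0124
```

play_rows:
  targets: "0 0 0 0 1; 0 0 0 0 1; 0 0 0 0 1"

```text
time_s: 28.75
position: [0.6137, 0.164, 0.1875]
tool_rot: [[1.0, -0.001, -0.0], [-0.001, -1.0, -0.0], [-0.0, 0.0, -1.0]]
ft_force: [-0.7, -0.1, -0.4]
grip_width: 0.0001
```

```bash
python3 go.py .613 .1655 .11 0; python3 look.py 17
```

```text
shift [-0.0006 -0.0015  0.0775] turn rad -0.001 | pos [0.6137 0.164  0.1875] F [-0.7 -0.1 -0.4] T [-0.02  0.    0.01] w 0.0001 t 28.75
scene top at px [302.9 182. ] area 91 [0.4265 0.1781 0.098 ]
scene top at px [282.6 196.1] area 37 [0.4296 0.087  0.098 ]
top top at px [254.1 234.5] area 101 [0.4278 0.0919 0.098 ]
```

View pics/l17.png

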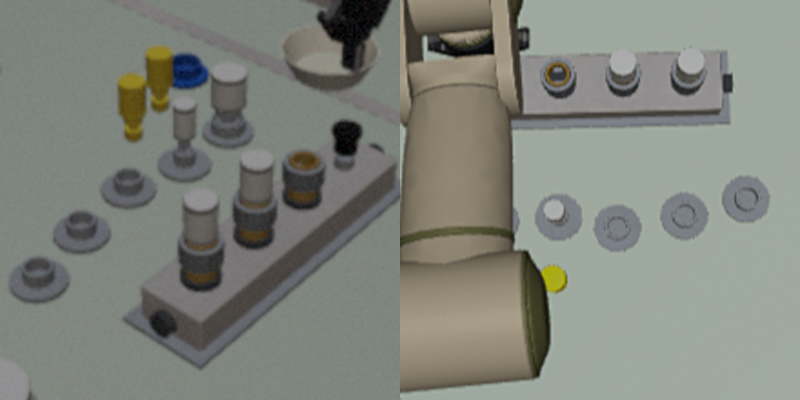

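Both cartridges are in, both sleeves are forward, and the vent cap is still up. Now I'll press the cap.

play_rows:
  targets: "0 -0.0015 0.02 0 1; 0 -0.0015 0.04 0 1; 0 -0.0015 0.06 0 1; 0 -0.0015 0.075 0 1; 0 -0.0015 0.078 0 1"

```text
time_s: 29.35
position: [0.6128, 0.1661, 0.1079]
tool_rot: [[1.0, -0.0, -0.003], [-0.0, -1.0, -0.0], [-0.003, 0.0, -1.0]]
ft_force: [0.2, 0.6, -0.2]
grip_width: -0.0003
```

play_rows:
  targets: "0 0 0.004 0 1; 0 0 0.008 0 1; 0 0 0.012 0 1; 0 0 0.016 0 1; 0 0 0.019 0 1"

```text
time_s: 29.85
position: [0.614, 0.1668, 0.0909]
tool_rot: [[1.0, 0.001, 0.002], [0.001, -1.0, -0.0], [0.002, 0.0, -1.0]]
ft_force: [0.1, -2.4, 4.2]
grip_width: -0.0001
```

```bash
python3 go.py .613 .1655 .088 0
```

```text
shift [-0.001   0.0013  0.0029] turn rad 0.0007 | pos [0.614  0.1668 0.0909] F [ 0.1 -2.4  4.2] T [-0.47 -0.1   0.  ] w -0.0001 t 29.85
```

play_rows:
  targets: "0 0 0.0015 0 1; 0 0 0.003 0 1; 0 0 0.0045 0 1; 0 0 0.0045 0 1"

```text
time_s: 30.25
position: [0.614, 0.167, 0.0879]
tool_rot: [[1.0, 0.001, 0.002], [0.001, -1.0, -0.0], [0.002, 0.0, -1.0]]
ft_force: [-2.9, -3.4, 14.0]
grip_width: -0.0003
```

```bash
python3 go.py .613 .1655 .088 0
```

```text
shift [-0.001   0.0015 -0.0001] turn rad 0.0008 | pos [0.614  0.167  0.0879] F [-2.9 -3.4 14. ] T [-0.64  0.38  0.05] w -0.0003 t 30.25
```

play_rows:
  targets: "0 0 -0.03 0 1; 0 0 -0.07 0 1; 0 0 -0.11 0 1; -0.04 0 -0.13 0 1; -0.09 0 -0.13 0 1"

```text
time_s: 30.75
position: [0.5239, 0.1674, 0.218]
tool_rot: [[1.0, 0.001, 0.005], [0.001, -1.0, 0.001], [0.005, -0.001, -1.0]]
ft_force: [0.4, 1.5, 0.1]
grip_width: -0.0003
```

play_rows:
  targets: "-0.04 -0.03 0 0 1; -0.08 -0.06 0 0 1; -0.12 -0.09 0 0 1; -0.15 -0.12 0 0 1; -0.15 -0.12 0 0 1"

```text
time_s: 31.25
position: [0.3693, 0.2895, 0.216]
tool_rot: [[1.0, 0.006, -0.002], [0.006, -1.0, 0.001], [-0.002, -0.001, -1.0]]
ft_force: [-0.0, -0.1, 0.4]
grip_width: -0.0002
```

```bash
python3 look.py 18; python3 - <<'E'
from h import *
im=dict(np.load("top18.npz"))
for nm,xy,z,r in [("cap",(.6126,.1659),.088,.018),("c2",(.6129,-.0062),.156,.018),("c3",(.6129,-.0962),.156,.018),("s2",(.6129,-.0062),.104,.024),("s3",(.6129,-.0962),.104,.024)]:
    print(nm,top_circle(im,xy,z,r))
im=dict(np.load("scene18.npz"))
cv2.imwrite("pics/c18.png",cv2.cvtColor(cv2.resize(im["pixels"][170:300,230:400],(784,600),interpolation=cv2.INTER_CUBIC),cv2.COLOR_RGB2BGR))
E
python3 go.py .5 .3 .2 0
```

```text
scene top at px [302.9 182. ] area 91 [0.4264 0.1781 0.098 ]
scene top at px [282.6 196.1] area 37 [0.4296 0.087  0.098 ]
top top at px [216.9 237. ] area 267 [0.4241 0.1834 0.098 ]
top top at px [254.1 234.6] area 101 [0.4275 0.092  0.098 ]
cap (array([0.6141, 0.1682]), np.float64(0.0339), array([0.6138, 0.1686, 0.0882]), 151)
c2 (array([ 0.6139, -0.0066]), np.float64(0.0351), array([ 0.6132, -0.0066,  0.1577]), 178)
c3 (array([ 0.6124, -0.0971]), np.float64(0.0345), array([ 0.6124, -0.0971,  0.1574]), 169)
s2 (array([ 0.6136, -0.0064]), np.float64(0.0427), array([ 0.5999, -0.003 ,  0.1034]), 92)
s3 (array([ 0.6128, -0.0962]), np.float64(0.0423), array([ 0.6011, -0.0888,  0.1033]), 90)
shift [ 0.1274 -0.0121  0.0159] turn rad 0.0029 | pos [0.3726 0.2875 0.216 ] F [ 0.4 -1.2  0.6] T [ 0.   -0.03  0.01] w -0.0004 t 31.35
```

View pics/c18.png

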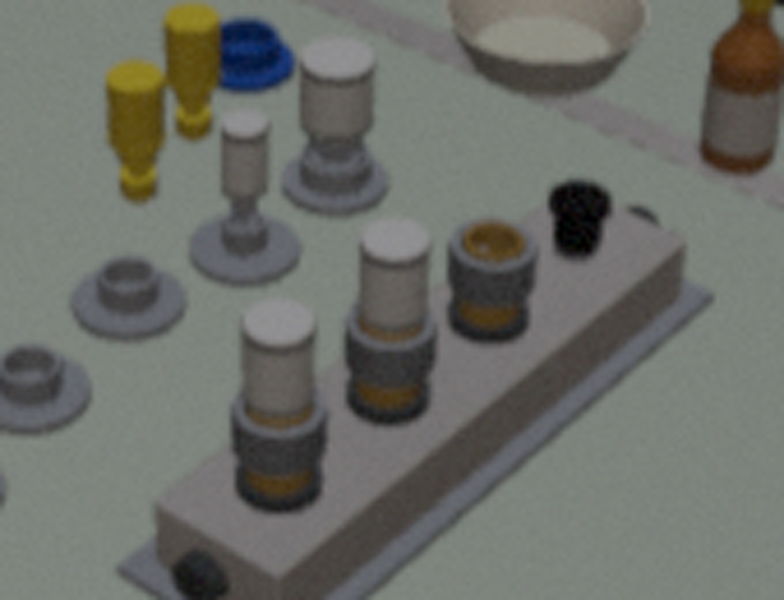

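View pics/l18.png

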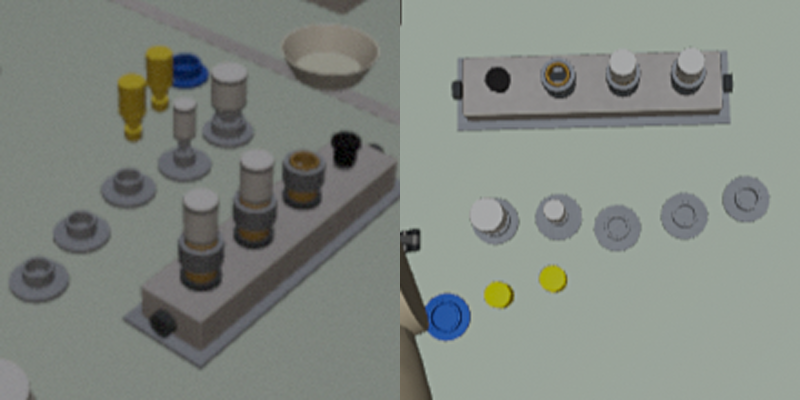

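```bash
python3 -c "
from rig import env; print(env.close_job())"
```

```text
the job is handed in; nothing more can be done
None
```

The job is done and handed in at about 31 s. The rig gave no verdict, so this rests on my own checks.

**What I did:**
- **Vent opened:** I pulled the vent cap up to its stop, where the wrist force reached −20 N.
- **Cartridges coupled:** Two right-size cartridges were present. I pulled the sleeves of the two couplers farthest from the vent cap fully back. I then pressed a cartridge home in each until its sleeve sprang forward.
- **Vent closed:** I pressed the cap home, reading 14 N at its stop.
- **Knocked stand:** The second cartridge's stand was knocked about 15 mm aside partway through, so I measured its position again before gripping it.

**Last checks:**

| Item | Measured | Expected |
|---|---|---|
| Vent cap top, height | 88.2 mm | 88 mm |
| Cartridge tops, height | about 157.5 mm | 156 to 158 mm |
| Cartridge axes, distance from coupler axes | within about 1.5 mm | under 4 mm |
| Sleeve tops, height | about 103.4 mm | 104 mm |

- The thick and thin cartridges were still upright in their stands and had not moved. The dish looked undisturbed and the bottle was upright in the last scene view. I did not measure either, and did not check the tub closely at the end.
- The gripper ended clear of everything.

**Disagreements:** Gripping a sleeve showed the top camera about 2.5 mm off along y, and the scene camera read about 3 mm low in height. I corrected the y error in my moves and left scene-camera heights out of the final checks.

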